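# Snack tins off the hook and into a column

### The job

Tidy the three rectangular metal snack tins into one column: first set the low tin on the tall one so that it drops fully over the raised lid, then lift the tin with the arch handle up and off its hook under the slatted shelf and nest it the same way, handle up, on top of the low tin. Set them down gently, do not wrench at the hook or rack, leave the tall tin where it stands and the other things on the table alone.

Things in the scene. Friction and masses are not known exactly. Their poses are not given: they have to be found in the camera images.
- tall_tin: Plain bare-metal rectangular tin, 84 mm (x) x 60 mm (y), the taller and heavier (0.9 kg) of the two lidded tins without a handle: 80 mm from foot to lid shoulder. Standing loose on the table. Origin: centre of the underside; z up.
- tall_lid (a point): Centre of tall_tin's lid at shoulder height (80 mm above its foot). The lid has a raised step 72 x 48 mm, 5 mm high, centred, with a flat shoulder 6 mm wide all round.
- low_tin: Tin of the same kind but lower: 84 mm (x) x 60 mm (y), 60 mm from foot to lid shoulder, about 0.3 kg. Its underside is a hollow foot: recess 76 x 52 mm, 7 mm deep, inside a rim 4 mm thick. The recess drops over the lid step below with 2 mm play on each side, rim onto shoulder; if farther off it stays perched 5 mm too high. Loose on the table. Origin: centre of the underside; z up.
- low_lid (a point): Centre of low_tin's lid at shoulder height (60 mm above its foot); the same raised step as on tall_tin, 72 x 48 x 5 mm.
- handle_tin: Tin of the same footprint, 84 mm (x) x 60 mm (y), body 80 mm high, flat top with a rigid steel arch handle; about 0.3 kg. The same hollow foot as low_tin, so it nests on low_tin's lid in the same way. It hangs free by the arch on the rack's hook, foot about 120 mm above the table, its x axis roughly along the hook; it can swing. Origin: centre of the underside; z up.
- handle (a point): Peak of handle_tin's arch handle, on the bar's centre line, 134 mm above the underside at x = y = 0. Bar 8 mm thick; the arch spans the tin's y, legs at y = +-22 to 25 mm, x = 0.
- rack: Fixed dark wooden rack, 290 mm wide (y). Origin on the table straight below the hook's seat; its -x side is open (the hook points to -x), z up. Two posts at x = 105, y = +-130 mm with 100 mm feet; a cross bar between them (x about 107 mm, 245 to 271 mm high) carries the hook. The tin is reached from the -x side, from below and in front of the shelf.
- shelf_edge (a point): Middle of the front lower edge of the rack's slatted shelf, 310 mm above the table, 45 mm to the rack's -x of the hook's seat. The shelf reaches from here to x = 108 mm, right over the hook and the hanging tin, 290 mm wide, 14 mm thick; two bearers at its ends (y = +-130 mm) hang 14 mm lower. Books on its +y end.
- hook (a point): The hook's seat, lowest point of its centre line, 245 mm above the table. Steel bar 9 mm thick; from the seat it runs 24 mm on to the rack's -x and rises 22 mm to its tip. The handle bar sits in this V, 3 mm to the +x of the seat and 9 mm above it. Lifted 24 to 38 mm, the bar clears the tip and the tin's top does not reach the hook; then move it 35 mm or more to the rack's -x.
- mug: Bystander: white mug, 80 mm across, 90 mm high. Origin: centre of the underside.
- bowl: Bystander: blue bowl, 100 mm across, 45 mm high. Origin: centre of the underside.
- remote: Bystander: black remote control, 170 x 45 x 18 mm, lying flat, long along its own x. Origin: centre of the underside.
- disc_cases: Bystander: two flat disc cases, one slab 135 x 190 x 28 mm. Origin: centre of the underside.
- candle: Bystander: wooden candle holder with a candle, 72 mm across, 146 mm high. Origin: centre of the underside.
- plant: Bystander: small potted plant, pot 80 mm across, about 145 mm high in all. Origin: centre of the underside.
- round_tin: Bystander: round copper-coloured tin, 80 mm across, 50 mm high. Origin: centre of the underside.
Not all that is in view belongs to the job. What is shaped like the low_tin but pink or red is not meant.

How it is judged:
By the outcome, as a careful person would: the job done as asked, in the order asked, and still so for the second after the job is handed in, with the robot touching nothing.
It also fails if it takes over 64 s, if anything falls off the work surface, if the arm or the gripper's body presses on something with over 40 N, if the wrist force passes 120 N, or if a joint passes its speed limit or range.

### The arm

A 6-joint arm with a two-finger parallel gripper is mounted at the origin on the work surface. World frame = base frame: x ahead of the robot, y to its left, z up, the work surface at z = 0. Lengths are in mm, angles in rad, forces in N, time in s.
With the tool pointing down it reaches from about 350 to 775 mm from the base axis. Payload 7.3 kg.
Tool frame: the origin (TCP) lies at the very end of the fingers, on their centre line; the grasp point (between the pads) lies 19 mm behind it; z points along the fingers, y is the line along which they close (so a half turn about z gives the same grasp; the last joint's range is limited). The gripper opens to 92 mm and grips with 3 to 60 N. Pads are 19 mm wide; open, the fingers measure 130 mm over their backs; the gripper's body (75 mm by 190 mm) begins 47 mm behind the grasp point.
Start: joints at [-1.312, 0.342, 1.524, -0, 1.275, -0.146], TCP at [206.787, -482.581, 226.741] pointing down, gripper open.
Joint ranges: [-2.53, 2.53], [-0.77, 2.02], [0.04, 2.7], [-1, 4.14], [0.28, 2.66], [-3.11, 3.11]. Speed limits (rad/s): [2.57, 2.57, 3.14, 3.14, 3.14, 3.14].

### API

Orientations are given as [roll, pitch, yaw] about the fixed x, y, z axes, in that order (R = Rz(yaw) Ry(pitch) Rx(roll)).
In Python, from plant import get_obs, optics, ticket, finder gives the robot as it stands.
- The arm moves only by the tool send_rows, never from a script. Its arguments are lists of equal length, an entry for each row: "offset": the shift along the tool's x, y, z scaled (see below), a list of three; "delta_rot": the turn, a rotation vector about the tool's x, y, z scaled (see below), a list of three. In form: {"offset": [[dx, dy, dz], ...], "delta_rot": [[rx, ry, rz], ...]}. A call has 1 to 8 rows; each row is the pose to reach, as a shift and turn from the pose commanded when the call began, along the tool's axes at that moment, turning the shorter way round; what a row does not reach only later rows make up. The controller multiplies each number of a shift by 120 mm and each number of a turn by 360 degrees. A row lasts 1/8 s, in which the tool goes at most 62.5 mm and 10.7 degrees, less where a joint would pass 70% of its speed; a pose out of reach is approached as far as the arm can. A call with a number of a shift or a turn outside -1 to 1 is refused whole. A call with a gripper value outside its range is refused whole. "grip" is the opening, from 0 (shut) to 1 (fully open), set as the call begins (left out, the last holds). The fingers move at their own pace and stop on an object; the grip force is fixed at half the most. Time passes only in rows, so rows that repeat a pose let the fingers close. It gives the time, the measured TCP pose, the force, the opening and the grip force at its end, in the units of the state.
- get_obs(): the state, without advancing time (a new reading comes with each control period).
- optics.capture(name): name is "scene" or "top"; returns the picture (384x512x3 uint8, red, green, blue); there is no depth.
- optics.get_calibration(name): a dict with "fx", "fy", "cx", "cy" (pixels), "world_from_camera" (4x4, takes a point from camera to world coordinates). Camera axes: x right, y down, z forward; pixel columns grow to the right and rows downward; lengths in mm; the calibration is good to about 2 mm. A picture is of the moment at which its call begins. get_calibration takes no time and is no camera call.
- ticket.close_job(): hands the job in; it is judged then, once.
Trained networks look in the newest picture that a camera, given by its name, has taken for a name from the list of things; names that differ only in an ending like _2 or _b are one class to them, and where a whole thing is asked for, a point or a joint stands for the part that bears it (a point fixed in the world has none). Each returns a list of dicts, best first, with "confidence" (0 to 1); they miss things now and then, are a little off and sometimes report something else, mostly with a low value. They report only what shows in the picture. A call takes as long as a camera call. They do not tell look-alikes from the thing itself.
- finder.boxes_of(target, camera): "box" ([left, top, right, bottom] in pixels, round what is visible of it).
- finder.silhouettes(target, camera): "region" (384x512 bool, what is visible of it) and "box" ([left, top, right, bottom] in pixels, round what is visible of it).
- finder.pinpoint(target, camera): "uv" ([column, row] in pixels: a listed point, or the origin of a listed thing).
The state is a dict: "time": time; "joint_positions": joint angles; "dq": joint speeds; "tau": joint torques, N m; "tool_pos": TCP position; "tcp_rot": TCP orientation; "contact_force": force on the tool from outside, world axes, zero at the start; "moment": the same for the moment, N m; "grip_width": finger opening in mm; "finger_force": force on a finger pad.
Only numpy, scipy, OpenCV 4.12 (cv2) and the standard library are available. Lean on these libraries where they do the work, as an engineer would, in place of code of your own. Each camera call takes 0.05 s, during which the arm holds its last target. There are 200 camera calls.

## Working session

There is one attempt and no reset: what is moved stays moved. The work goes in short steps, Python scripts to look and compute and a tool call to move; the robot and the scene stay as the last step left them, time stands still between calls to the robot, and variables do not carry over. Pictures are saved under pics/ and viewed, at most 10 in all, crops included, and the job is handed in when it is done.

Besides the shell and the picture viewer there is one more tool, called as name(argument=value, ...) on one line, values as JSON. send_rows: Moves the arm, as the interface text tells. Its arguments: {"type":"object","properties":{"offset":{"type":"array"},"delta_rot":{"type":"array"},"grip":{"type":"number"}},"required":["offset","delta_rot"]}

```bash
mkdir -p pics; ls
python3 - <<'E'
from plant import get_obs, optics, finder
import cv2,numpy as np
np.set_printoptions(precision=4,suppress=True)
print(get_obs())
for n in("scene","top"):
    im=optics.capture(n); cv2.imwrite(f"pics/{n}0.png",cv2.resize(im[:,:,::-1],(800,600)))
    print(n,optics.get_calibration(n))
    for t in("tall_lid","low_lid","handle","hook","shelf_edge","tall_tin","low_tin","handle_tin","rack"):
        print(t,[(np.round(d["uv"],1).tolist(),round(d["confidence"],2)) for d in finder.pinpoint(t,n)])
E
```

```text
pics
{'time': 0.0, 'joint_positions': array([-1.312 ,  0.3427,  1.525 ,  0.    ,  1.2754, -0.146 ]), 'dq': array([ 0.0022, -0.0002, -0.0007, -0.0011, -0.0004, -0.0019]), 'tau': array([ -0.0003, -43.1241, -24.4222,   0.0718,   0.0559,  -0.0001]), 'tool_pos': array([ 206.6728, -482.151 ,  226.0517]), 'tcp_rot': array([-3.1401, -0.0002,  0.4048]), 'contact_force': array([-0.5046,  0.2582, -0.0933]), 'moment': array([ 0.0247, -0.0582, -0.0034]), 'finger_force': 0.0, 'grip_width': 92.02272892223186}
scene {'fx': 379.8195245282304, 'fy': 379.8195245282304, 'cx': 262.00141809877306, 'cy': 190.4679729351938, 'world_from_camera': array([[   0.6714,    0.5918,   -0.4462, 1124.054 ],
       [   0.741 ,   -0.5239,    0.4201, -563.7764],
       [   0.0149,   -0.6127,   -0.7902, 1179.2757],
       [   0.    ,    0.    ,    0.    ,    1.    ]])}
tall_lid [([248.3, 205.2], 0.78), ([169.4, 230.8], 0.71)]
low_lid [([226.8, 178.5], 0.96), ([201.5, 247.6], 0.84), ([156.2, 264.7], 0.84), ([208.7, 208.6], 0.67)]
handle [([330.9, 156.7], 0.72)]
hook [([326.6, 161.6], 0.77)]
shelf_edge [([316.8, 136.7], 0.7
[... 365 characters left out ...]
1,    0.0746,  505.1404],
       [  -0.9995,   -0.0165,   -0.0266,   -7.828 ],
       [   0.0278,   -0.0741,   -0.9969, 1321.2964],
       [   0.    ,    0.    ,    0.    ,    1.    ]])}
tall_lid [([261.7, 217.6], 0.71)]
low_lid [([338.4, 214.8], 0.8), ([386.8, 225.8], 0.64), ([304.0, 250.9], 0.63), ([258.0, 267.6], 0.63), ([124.9, 242.0], 0.36)]
handle [([169.4, 165.1], 0.7)]
hook [([168.4, 168.6], 0.56), ([207.9, 268.4], 0.27)]
shelf_edge [([168.4, 184.4], 0.74)]
tall_tin [([264.9, 214.7], 0.97)]
low_tin [([332.6, 213.1], 0.87), ([260.1, 263.3], 0.77), ([300.9, 250.1], 0.61), ([350.3, 267.1], 0.59), ([378.3, 229.4], 0.58)]
handle_tin [([175.0, 169.8], 0.81), ([265.1, 213.7], 0.31)]
rack []
```

View pics/scene0.png

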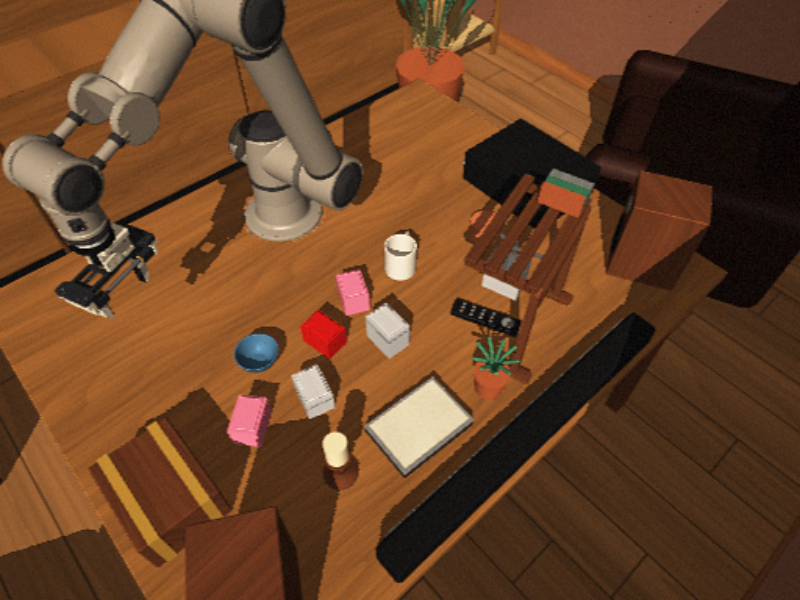

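View pics/top0.png

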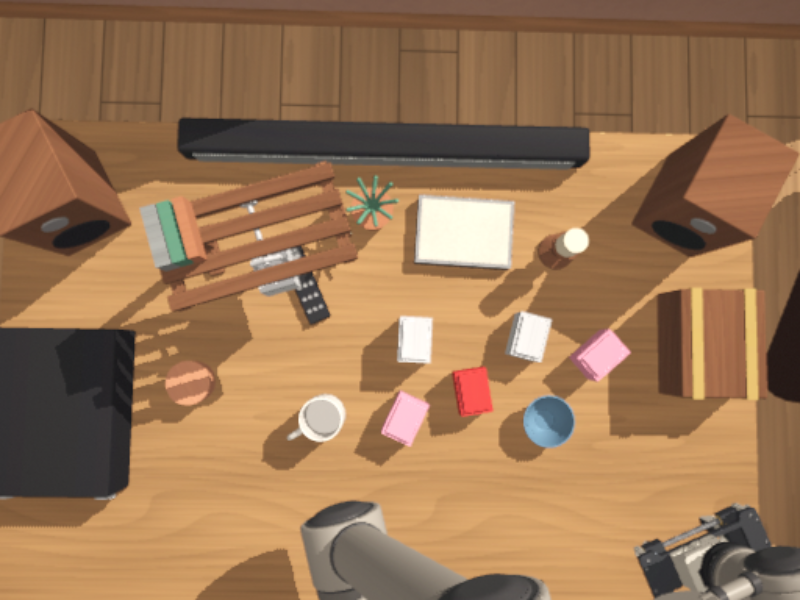

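The pictures show the tall tin at about (387,330) in the scene view and (415,340) in the top view. The low tin is at (313,390) and (529,337), and the handle tin hangs under the slats at (505,270) and (280,270). The pink and red tins are decoys. Next I fit poses to the silhouettes.

```bash
cat > h.py <<'E'
from plant import get_obs, optics, finder
import cv2,numpy as np
from scipy.optimize import minimize,least_squares
from scipy.spatial.transform import Rotation as Ro
np.set_printoptions(precision=3,suppress=True)
CAL={n:optics.get_calibration(n) for n in("scene","top")}
def proj(n,P):
    c=CAL[n]; T=np.linalg.inv(c["world_from_camera"]); p=np.atleast_2d(P)@T[:3,:3].T+T[:3,3]
    return np.c_[c["fx"]*p[:,0]/p[:,2]+c["cx"],c["fy"]*p[:,1]/p[:,2]+c["cy"]]
def ray(n,uv):
    c=CAL[n]; W=c["world_from_camera"]; d=W[:3,:3]@np.array([(uv[0]-c["cx"])/c["fx"],(uv[1]-c["cy"])/c["fy"],1.]); return W[:3,3],d
def onz(n,uv,z):
    o,d=ray(n,uv); return o+d*(z-o[2])/d[2]
def tri(uvs):
    x0=onz("top",uvs["top"],100)
    r=least_squares(lambda P:np.concatenate([proj(n,P)[0]-uvs[n] for n in uvs]),x0); return r.x,np.abs(r.fun).max()
def boxpts(x,y,yaw,z0,h,step=True):
    P=[[a*42,b*30,c] for a in(-1,1) for b in(-1,1) for c in(0,h)]
    if step:P+=[[a*36,b*24,h+5] for a in(-1,1) for b in(-1,1)]
    c,s=np.cos(yaw),np.sin(yaw); P=np.array(P,float); return P@np.array([[c,s,0],[-s,c,0],[0,0,1]])+[x,y,z0]
def render(n,P,S=4):
    m=np.zeros((384*S,512*S),np.uint8); q=cv2.convexHull((proj(n,P)*S+S/2).astype(np.float32))
    cv2.fillConvexPoly(m,np.round(q).astype(np.int32),1); return cv2.resize(m.astype(np.float32),(512,384),interpolation=cv2.INTER_AREA)
def fit(masks,x0,z0,h,free=3):
    f=lambda v:sum(np.abs(render(n,boxpts(v[0],v[1],v[2]/50,v[3] if len(v)>3 else z0,h))-masks[n]).sum() for n in masks)
    v0=np.array([x0[0],x0[1],x0[2]*50]+([z0] if free==4 else []))
    sx=np.vstack([v0]+[v0+8*np.eye(len(v0))[i] for i in range(len(v0))])
    r=minimize(f,v0,method="Nelder-Mead",options=dict(initial_simplex=sx,xatol=.05,fatol=.1))
    return r.x[0],r.x[1],r.x[2]/50,(r.x[3] if free==4 else z0),r.fun,[masks[n].sum() for n in masks]
def mask(t,n,uv):
    L=[d for d in finder.silhouettes(t,n)]
    L=[d for d in L if d["region"][int(round(uv[1]))-3:int(round(uv[1]))+4,int(round(uv[0]))-3:int(round(uv[0]))+4].any()]
    return L[0]["region"].astype(np.float32)
E
cat > m.py <<'E'
from h import *
for n in CAL: optics.capture(n)
for t,h,u in(("tall_tin",80,dict(scene=(248,210),top=(265,217))),("low_tin",60,dict(scene=(200,250),top=(338,215)))):
    M={n:mask(t,n,u[n]) for n in u}; x0=onz("top",u["top"],h)
    for ns in (("scene","top"),("scene",),("top",)):
        print(t,ns,fit({n:M[n] for n in ns},(x0[0],x0[1],0),0,h))
E
python3 m.py
python3 - <<'E'
from h import *
print("handle",tri(dict(scene=(330.9,156.7),top=(169.4,165.1))),"hook",tri(dict(scene=(326.6,161.6),top=(168.4,168.6))),"edge",tri(dict(scene=(316.8,136.7),top=(168.4,184.4))))
a,b=onz("top",(172*.64,300*.64),317),onz("top",(356*.64,253*.64),317);print("front edge ends",a,b)
out=[]
for n,(l,t,r,bb) in dict(scene=(285,110,390,200),top=(95,95,235,210)).items():
    im=optics.capture(n)[t:bb,l:r,::-1]; out.append(cv2.resize(im,(400,int(400*im.shape[0]/im.shape[1])) ,interpolation=cv2.INTER_CUBIC))
H=max(o.shape[0] for o in out); cv2.imwrite("pics/rack.png",np.hstack([cv2.copyMakeBorder(o,0,H-o.shape[0],0,0,0) for o in out]))
for n in CAL:
    print(n,[(d["box"],d["confidence"]) for d in finder.boxes_of("handle_tin",n)])
E
```

```text
tall_tin ('scene', 'top') (np.float64(519.0773751572957), np.float64(-59.45111520421072), np.float64(-0.056335648992207436), 0, np.float64(82.5), [np.float32(670.0), np.float32(586.0)])
tall_tin ('scene',) (np.float64(517.0625522626042), np.float64(-59.490260179154134), np.float64(-0.07040374307778285), 0, np.float64(28.625), [np.float32(670.0)])
tall_tin ('top',) (np.float64(519.9476377529954), np.float64(-59.85423502169898), np.float64(-0.018803375540315553), 0, np.float64(45.0625), [np.float32(586.0)])
low_tin ('scene', 'top') (np.float64(529.4338753210512), np.float64(-281.9366531180174), np.float64(-0.23536334298625852), 0, np.float64(104.3125), [np.float32(665.0), np.float32(669.0)])
low_tin ('scene',) (np.float64(528.1728972254248), np.float64(-283.35474211654355), np.float64(-0.21726967837082284), 0, np.float64(69.0), [np.float32(665.0)])
low_tin ('top',) (np.float64(529.5028890537767), np.float64(-281.3458543000378), np.float64(-0.26078609142113146), 0, np.float64(29.9375), [np.float32(669.0)])
handle (array([646.182, 190.515, 254.899]), np.float64(1.3062482487263765)) hook (array([638.469, 196.035, 221.365]), np.float64(0.8406896693211365)) edge (array([590.437, 178.429, 314.303]), np.float64(0.27108878498444255))
front edge ends [570.383 313.505 317.   ] [646.407  39.693 317.   ]
scene [([311.3, 160.2, 339.2, 195.3], 0.56)]
top [([160.7, 160.1, 190.2, 193.4], 0.72)]
```

View pics/rack.png

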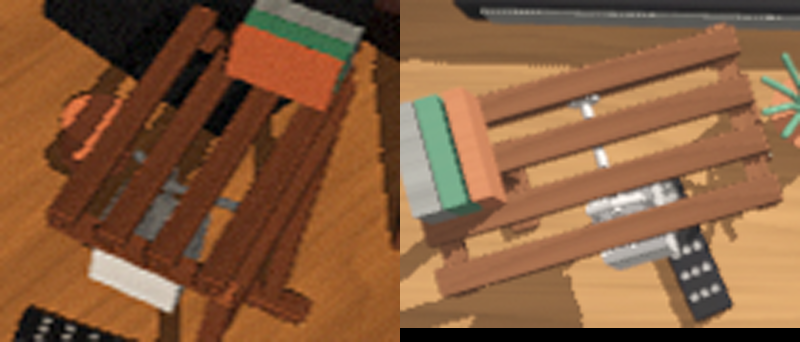

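The crop shows the hanging tin's grey body below and in front of the slats, with the shelf front edge running from (438,295) to (780,200) in the right half. The low and tall tins are located well enough to start, so I'll plan the first move.

```bash
cat > plan.py <<'E'
import json,sys,os
from h import *
F="cmd.json"
def load():
    if not os.path.exists(F): return np.array([206.787,-482.581,226.741]),Ro.from_euler("xyz",[np.pi,0,.405])
    d=json.load(open(F)); return np.array(d[0]),Ro.from_quat(d[1])
def save(p,R): json.dump([list(p),list(R.as_quat())],open(F,"w"))
def go(*targets,speed=62.5):
    """targets (pos, rpy); prints calls [offset],[rot],rows"""
    p,R=load()
    for pos,rpy in targets:
        T=Ro.from_euler("xyz",rpy); pos=np.array(pos,float)
        while True:
            off=R.inv().apply(pos-p)/120; rv=(R.inv()*T).as_rotvec()/(2*np.pi)
            k=max(1,np.abs(off).max()/.98); n=int(np.ceil(k))
            o=np.round(off/n,4); r=np.round(rv/n,4)
            d=np.linalg.norm(o)*120; a=np.linalg.norm(r)*360
            rows=max(1,int(np.ceil(max(d/speed,a/10.7)+.01)))
            print("offset",o.tolist(),"rot",r.tolist(),"rows>=",rows)
            p=p+R.apply(o*120); R=R*Ro.from_rotvec(r*2*np.pi)
            if n==1: break
    save(p,R)
E
python3 - <<'E'
from plan import *
D=np.pi
go(([529,-282,130],[D,0,-.235]),([529,-282,21],[D,0,-.235]))
# rack fit
c=lambda a,b:(a/3.81+285,b/3.81+110); t=lambda a,b:((a-400)/2.857+95,b/2.857+95)
obs=[("top",t(438,295),(-45,145,310)),("top",t(780,200),(-45,-145,310)),("top",t(738,30),(108,-145,324)),("scene",c(52,222),(-45,-145,310)),("scene",c(205,8),(-45,145,324)),
 ("top",(168.4,184.4),(-45,0,310)),("scene",(316.8,136.7),(-45,0,310))]
def f(v):
    k,s=np.cos(v[2]),np.sin(v[2]); return np.concatenate([proj(n,[v[0]+k*P[0]-s*P[1],v[1]+s*P[0]+k*P[1],P[2]])[0]-u for n,u,P in obs])
r=least_squares(f,[640,190,.26],x_scale=[10,10,.1],loss="soft_l1");print(r.x,r.fun.reshape(-1,2))
E
```

```text
offset [0.7816, -0.1196, 0.2015] rot [-0.0, -0.0, 0.0255] rows>= 2
offset [0.7525, -0.2427, 0.2016] rot [-0.0, -0.0, 0.0255] rows>= 2
offset [0.7042, -0.3597, 0.2015] rot [-0.0, -0.0, 0.0254] rows>= 2
offset [0.6381, -0.4671, 0.2016] rot [-0.0, -0.0, 0.0255] rows>= 2
offset [-0.0, 0.0001, 0.9083] rot [-0.0, -0.0, -0.0] rows>= 2
[638.666 190.838   0.27 ] [[ 0.306 -0.276]
 [ 0.113  2.53 ]
 [-1.386 -0.654]
 [-2.329 -1.83 ]
 [-0.77  -1.716]
 [ 0.354 -1.743]
 [ 1.287  1.664]]
```

send_rows(offset=[[0.7816, -0.1196, 0.2015], [0.7816, -0.1196, 0.2015], [0.7816, -0.1196, 0.2015]], delta_rot=[[0, 0, 0.0255], [0, 0, 0.0255], [0, 0, 0.0255]], grip=1)

```text
time: 1.88
tool_pos: [288.8, -430.9, 201.9]
tcp_rot: [-3.14, 0.0, 0.248]
contact_force: [-0.4, 0.3, 0.5]
grip_width: 92.0
finger_force: 0.0
```

send_rows(offset=[[0.7525, -0.2427, 0.2016], [0.7525, -0.2427, 0.2016], [0.7525, -0.2427, 0.2016]], delta_rot=[[0, 0, 0.0255], [0, 0, 0.0255], [0, 0, 0.0255]])

```text
time: 2.25
tool_pos: [368.7, -381.6, 177.9]
tcp_rot: [-3.141, 0.0, 0.087]
contact_force: [-1.1, -0.4, -0.1]
grip_width: 92.0
finger_force: 0.0
```

send_rows(offset=[[0.7042, -0.3597, 0.2015], [0.7042, -0.3597, 0.2015], [0.7042, -0.3597, 0.2015]], delta_rot=[[0, 0, 0.0254], [0, 0, 0.0254], [0, 0, 0.0254]])

```text
time: 2.62
tool_pos: [448.9, -332.1, 153.8]
tcp_rot: [-3.142, 0.001, -0.073]
contact_force: [0.0, -0.4, 0.7]
grip_width: 91.6
finger_force: 0.0
```

send_rows(offset=[[0.6381, -0.4671, 0.2016], [0.6381, -0.4671, 0.2016], [0.6381, -0.4671, 0.2016], [0.6381, -0.4671, 0.2016]], delta_rot=[[0, 0, 0.0255], [0, 0, 0.0255], [0, 0, 0.0255], [0, 0, 0.0255]])

```text
time: 3.12
tool_pos: [528.0, -283.8, 130.5]
tcp_rot: [3.141, -0.0, -0.236]
contact_force: [-0.7, -0.9, 0.7]
grip_width: 91.7
finger_force: 0.0
```

send_rows(offset=[[0, 0.0001, 0.45], [0, 0.0001, 0.8], [0, 0.0001, 0.9083], [0, 0.0001, 0.9083]], delta_rot=[[0, 0, 0], [0, 0, 0], [0, 0, 0], [0, 0, 0]])

```text
time: 3.62
tool_pos: [528.6, -283.2, 21.5]
tcp_rot: [3.141, 0.0, -0.237]
contact_force: [-0.8, 0.1, -0.3]
grip_width: 91.7
finger_force: 0.0
```

send_rows(offset=[[0, 0, 0], [0, 0, 0], [0, 0, 0], [0, 0, 0], [0, 0, 0], [0, 0, 0]], delta_rot=[[0, 0, 0], [0, 0, 0], [0, 0, 0], [0, 0, 0], [0, 0, 0], [0, 0, 0]], grip=0)

```text
time: 4.38
tool_pos: [529.4, -282.4, 21.7]
tcp_rot: [3.141, -0.001, -0.235]
contact_force: [-0.9, -0.6, 5.9]
grip_width: 60.3
finger_force: 30.0
```

Run:
```python
from plan import *
print(get_obs())
go(([529,-282,150],[np.pi,0,-.235]),([519,-59.5,150],[np.pi,0,-.056]))
```

```text
{'time': 4.375, 'joint_positions': array([-0.618,  0.697,  1.54 , -0.   ,  0.903,  1.189]), 'dq': array([-0.001,  0.   ,  0.001, -0.001, -0.   ,  0.001]), 'tau': array([  0.636, -51.378, -17.665,   0.367,  -0.166,  -0.005]), 'tool_pos': array([ 529.398, -282.446,   21.677]), 'tcp_rot': array([ 3.141, -0.001, -0.235]), 'contact_force': array([-0.947, -0.564,  5.888]), 'moment': array([-0.123,  0.235, -0.005]), 'finger_force': 29.979920089244843, 'grip_width': 60.31258782053971}
offset [-0.0, -0.0, -0.5375] rot [-0.0, -0.0, -0.0] rows>= 2
offset [-0.0, -0.0, -0.5375] rot [-0.0, -0.0, -0.0] rows>= 2
offset [-0.2566, -0.8919, 0.0] rot [-0.0, -0.0, -0.0143] rows>= 2
offset [-0.1756, -0.9112, 0.0] rot [-0.0, -0.0, -0.0142] rows>= 2
```

send_rows(offset=[[0, 0, -0.2], [0, 0, -0.5375], [0, 0, -0.5375]], delta_rot=[[0, 0, 0], [0, 0, 0], [0, 0, 0]])

```text
time: 4.75
tool_pos: [530.4, -282.8, 87.6]
tcp_rot: [3.14, -0.005, -0.235]
contact_force: [0.3, -0.1, -3.9]
grip_width: 59.7
finger_force: 30.0
```

send_rows(offset=[[0, 0, -0.3], [0, 0, -0.5375], [0, 0, -0.5375]], delta_rot=[[0, 0, 0], [0, 0, 0], [0, 0, 0]])

```text
time: 5.12
tool_pos: [529.5, -282.3, 150.0]
tcp_rot: [3.141, -0.002, -0.235]
contact_force: [0.2, -0.3, -3.4]
grip_width: 59.7
finger_force: 30.0
```

send_rows(offset=[[-0.1, -0.35, 0], [-0.2, -0.7, 0], [-0.2566, -0.8919, 0], [-0.2566, -0.8919, 0]], delta_rot=[[0, 0, -0.006], [0, 0, -0.011], [0, 0, -0.0143], [0, 0, -0.0143]])

```text
time: 5.62
tool_pos: [522.8, -168.6, 147.3]
tcp_rot: [-3.14, 0.005, -0.143]
contact_force: [0.5, -0.7, -3.8]
grip_width: 59.6
finger_force: 30.0
```

send_rows(offset=[[-0.06, -0.35, 0], [-0.13, -0.7, 0], [-0.1756, -0.9112, 0], [-0.1756, -0.9112, 0], [-0.1756, -0.9112, 0], [-0.1756, -0.9112, 0]], delta_rot=[[0, 0, -0.006], [0, 0, -0.011], [0, 0, -0.0142], [0, 0, -0.0142], [0, 0, -0.0142], [0, 0, -0.0142]])

```text
time: 6.38
tool_pos: [519.1, -60.8, 149.5]
tcp_rot: [3.141, 0.001, -0.058]
contact_force: [-0.5, -0.3, -3.8]
grip_width: 59.9
finger_force: 30.0
```

Run:
```python
from h import *
o=get_obs();print(o["tool_pos"],o["tcp_rot"],o["contact_force"])
ims=[]
for n,(l,t,r,b) in dict(scene=(200,140,300,240),top=(200,150,300,250)).items():
    im=optics.capture(n); ims.append(cv2.resize(im[t:b,l:r,::-1],(400,400),interpolation=cv2.INTER_CUBIC))
    ims.append
    for T in("low_lid","low_tin","tall_tin"):
        print(n,T,[(np.round(d["uv"],1).tolist(),round(d["confidence"],2)) for d in finder.pinpoint(T,n)])
cv2.imwrite("pics/hold.png",np.hstack(ims))
```

```text
[519.106 -60.788 149.452] [ 3.141  0.001 -0.058] [-0.479 -0.255 -3.76 ]
scene low_lid [([247.5, 188.4], 0.96), ([205.9, 207.0], 0.93), ([160.1, 262.4], 0.83), ([227.7, 180.8], 0.52), ([167.1, 228.9], 0.19)]
scene low_tin [([248.8, 196.8], 0.95), ([162.4, 275.3], 0.87), ([209.3, 217.8], 0.75), ([230.7, 191.6], 0.72)]
scene tall_tin [([315.4, 137.1], 0.69), ([247.8, 221.5], 0.64)]
top low_lid [([390.0, 227.0], 0.89), ([303.3, 249.9], 0.68), ([257.6, 270.2], 0.66)]
top low_tin [([301.6, 249.3], 0.83), ([375.9, 227.2], 0.79), ([259.7, 265.2], 0.65)]
top tall_tin []
```

View pics/hold.png

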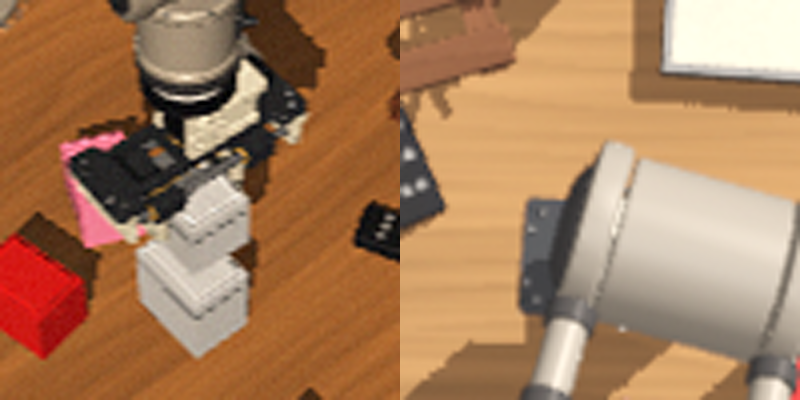

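The left half of the picture shows the held tin at (210,220), just above the tall tin at (195,290). The top camera is blocked by the arm. I'll fit the held tin in the scene view alone and compare it with the tall tin's fit in that view.

Run:
```python
from h import *
optics.capture("scene")
m=mask("low_tin","scene",(252,200)); t=mask("tall_tin","scene",(248,220))
rows=np.where(m.any(1))[0];print(rows[[0,-1]],m.sum(),t.sum(),np.where(t.any(1))[0][[0,-1]])
hz=149.45-21.6
for r0 in(184,188,192):
    f=lambda v:np.abs(render("scene",boxpts(v[0],v[1],-.058,hz,60))-m)[r0:].sum()
    r=minimize(f,[519,-60.8],method="Nelder-Mead",options=dict(initial_simplex=[[510,-65],[525,-62],[517,-52]],xatol=.05,fatol=.05));print("held",r0,r.x,r.fun)
for r0 in(205,208):
    f=lambda v:np.abs(render("scene",boxpts(v[0],v[1],v[2]/50,0,80))-t)[r0:].sum()
    r=minimize(f,[519,-60.8,-3],method="Nelder-Mead",options=dict(initial_simplex=[[510,-65,-3],[525,-62,-3],[517,-52,-3],[518,-60,2]],xatol=.05,fatol=.05));print("tall",r0,r.x,r.x[2]/50,r.fun)
```

```text
[184 207] 317.0 489.0 [201 228]
held 184 [513.147 -55.017] 201.125
held 188 [512.852 -53.128] 123.0
held 192 [512.92 -53.93] 65.0625
tall 205 [516.797 -59.104  -6.761] -0.1352189800937451 36.5
tall 208 [517.275 -59.764  -5.603] -0.11206974728654419 18.0
```

```bash
cat >> h.py <<'E'
def rot2(yaw): c,s=np.cos(yaw),np.sin(yaw); return np.array([[c,-s],[s,c]])
def edgefit(n,im,v0,z0,h,edges,free=(0,1)):
    """maximise image gradient normal to projected edges; edges: pairs of box corners (sx,sy,sz)"""
    g=cv2.GaussianBlur(im.astype(np.float32),(0,0),.7); G=[np.stack([cv2.Sobel(g[:,:,c],cv2.CV_32F,1,0,scale=.125),cv2.Sobel(g[:,:,c],cv2.CV_32F,0,1,scale=.125)],-1) for c in range(3)]
    def sc(v):
        tot=0
        for a,b in edges:
            P=[]
            for q in(a,b):
                xy=rot2(v[2])@[q[0]*42,q[1]*30]+v[:2]; P.append([xy[0],xy[1],z0+q[2]*h])
            uv=proj(n,P); t=np.linspace(.12,.88,40)[:,None]; L=(uv[0]*(1-t)+uv[1]*t).astype(np.float32)
            d=uv[1]-uv[0]; l=np.hypot(*d); nr=np.array([-d[1],d[0]])/l
            s=0
            for g in G:
                gx=cv2.remap(g[:,:,0],L[None,:,0],L[None,:,1],cv2.INTER_CUBIC);gy=cv2.remap(g[:,:,1],L[None,:,0],L[None,:,1],cv2.INTER_CUBIC)
                s+=(gx*nr[0]+gy*nr[1]).mean()**2
            tot+=np.sqrt(s)*l
        return tot
    v0=np.array(v0,float); best=None
    S=np.array([1,1,.02])
    for dx in(-4,0,4):
        for dy in(-4,0,4):
            def f(w): v=v0.copy(); v[list(free)]+=np.array(w)*S[list(free)]; return -sc(v)
            w0=np.zeros(len(free)); w0[0]=dx; w0[1]=dy
            r=minimize(f,w0,method="Nelder-Mead",options=dict(xatol=.02,fatol=.01))
            if best is None or r.fun<best[1]: v=v0.copy(); v[list(free)]+=r.x*S[list(free)]; best=(v,r.fun)
    return best
E
cat > e.py <<'E'
from h import *
B=[((1,-1,0),(-1,-1,0)),((1,-1,0),(1,1,0))]; V=[((1,-1,0),(1,-1,1)),((1,1,0),(1,1,1)),((-1,-1,0),(-1,-1,1))]
U=[((1,-1,1),(-1,-1,1)),((1,-1,1),(1,1,1))]
im0={n:cv2.resize(cv2.imread(f"pics/{n}0.png")[:,:,::-1],(512,384),interpolation=cv2.INTER_AREA) for n in CAL}
for e,nm in((B,"B"),(B+V,"BV"),(B+V+U,"BVU")):
    print(nm,"tall0 scene",edgefit("scene",im0["scene"],[519,-59.5,-.056],0,80,e,(0,1,2)),"low0",edgefit("scene",im0["scene"],[529.4,-282,-.235],0,60,e,(0,1,2)))
T=[((a,b,1),(c,d,1)) for a,b,c,d in((1,1,1,-1),(1,-1,-1,-1),(-1,-1,-1,1),(-1,1,1,1))]
print("top tall0",edgefit("top",im0["top"],[519,-59.5,-.056],0,80,T,(0,1,2)),"low0",edgefit("top",im0["top"],[529.4,-282,-.235],0,60,T,(0,1,2)))
im=optics.capture("scene"); o=get_obs(); z=o["tool_pos"][2]-21.6; print(o["tool_pos"])
for e,nm in((B,"B"),(B+V[:2],"BV")):
    print(nm,"held",edgefit("scene",im,[518,-60,-.057],z,60,e),"tall",edgefit("scene",im,[518,-60,-.06],0,80,e,(0,1,2)))
E
python3 e.py
```

```text
B tall0 scene (array([517.614, -62.092,  -0.056]), np.float64(-1794.2747534781724)) low0 (array([ 526.814, -282.465,   -0.235]), np.float64(-2441.163679266392))
BV tall0 scene (array([517.225, -62.23 ,  -0.056]), np.float64(-3045.7299910440533)) low0 (array([ 526.272, -283.418,   -0.235]), np.float64(-3868.7069602844153))
BVU tall0 scene (array([517.808, -62.432,  -0.056]), np.float64(-4054.6327803298327)) low0 (array([ 526.764, -284.068,   -0.235]), np.float64(-5263.568269333038))
top tall0 (array([520.259, -60.474,  -0.056]), np.float64(-5536.121039282299)) low0 (array([ 529.267, -281.793,   -0.235]), np.float64(-5514.898667237438))
[519.092 -59.537 150.018]
B held (array([517.027, -46.662,  -0.057]), np.float64(-1047.2162106271096)) tall (array([517.665, -62.044,  -0.06 ]), np.float64(-2022.5159538503972))
BV held (array([516.039, -57.791,  -0.057]), np.float64(-1271.965644452911)) tall (array([517.382, -61.964,  -0.06 ]), np.float64(-2746.564135263332))
```

```bash
sed -i 's/method="Nelder-Mead",options=dict(xatol=.02,fatol=.01))/method="Nelder-Mead",options=dict(xatol=.02,fatol=.01,initial_simplex=np.vstack([w0]+list(w0+2*np.eye(len(w0))))))/' h.py; python3 e.py
```

```text
B tall0 scene (array([517.596, -62.106,  -0.033]), np.float64(-1801.5406469252023)) low0 (array([ 527.072, -282.162,   -0.288]), np.float64(-2481.878521670519))
BV tall0 scene (array([517.179, -62.056,  -0.03 ]), np.float64(-3054.329003194518)) low0 (array([ 526.635, -283.092,   -0.271]), np.float64(-3957.488489907005))
BVU tall0 scene (array([517.86 , -62.336,  -0.031]), np.float64(-4067.602927348584)) low0 (array([ 526.948, -283.892,   -0.262]), np.float64(-5335.148831974595))
top tall0 (array([520.236, -60.491,  -0.031]), np.float64(-5573.404681786575)) low0 (array([ 529.318, -281.836,   -0.246]), np.float64(-5527.02538029037))
[519.084 -59.548 150.01 ]
B held (array([516.98 , -46.609,  -0.057]), np.float64(-1043.0855722617391)) tall (array([517.608, -62.08 ,  -0.031]), np.float64(-2022.7772934858317))
BV held (array([515.82 , -57.715,  -0.057]), np.float64(-1239.2407083942712)) tall (array([517.216, -62.151,  -0.02 ]), np.float64(-2750.6548580970384))
```

Run:
```python
from plan import *
D=np.pi
go(([520.3,-61.2,111],[D,0,-.031]),([520.3,-61.2,105],[D,0,-.031]),([520.3,-61.2,102],[D,0,-.031]))
```

```text
offset [0.0116, 0.0135, 0.325] rot [-0.0, -0.0, -0.004] rows>= 1
offset [0.0, -0.0, 0.05] rot [-0.0, -0.0, -0.0] rows>= 1
offset [0.0, -0.0, 0.025] rot [-0.0, -0.0, -0.0] rows>= 1
```

send_rows(offset=[[0.0116, 0.0135, 0.15], [0.0116, 0.0135, 0.3], [0.0116, 0.0135, 0.325], [0.0116, 0.0135, 0.325], [0.0116, 0.0135, 0.325], [0.0116, 0.0135, 0.325]], delta_rot=[[0, 0, -0.004], [0, 0, -0.004], [0, 0, -0.004], [0, 0, -0.004], [0, 0, -0.004], [0, 0, -0.004]])

```text
time: 7.78
tool_pos: [520.7, -61.3, 111.6]
tcp_rot: [3.141, -0.001, -0.031]
contact_force: [0.5, 0.0, -3.1]
grip_width: 59.5
finger_force: 30.0
```

send_rows(offset=[[0, 0, 0.01], [0, 0, 0.02], [0, 0, 0.03], [0, 0, 0.04], [0, 0, 0.05], [0, 0, 0.05]], delta_rot=[[0, 0, 0], [0, 0, 0], [0, 0, 0], [0, 0, 0], [0, 0, 0], [0, 0, 0]])

```text
time: 8.52
tool_pos: [520.3, -61.3, 104.8]
tcp_rot: [3.142, 0.0, -0.031]
contact_force: [1.3, -0.1, -2.7]
grip_width: 60.0
finger_force: 30.0
```

send_rows(offset=[[0, 0, 0.01], [0, 0, 0.02], [0, 0, 0.025], [0, 0, 0.025], [0, 0, 0.025]], delta_rot=[[0, 0, 0], [0, 0, 0], [0, 0, 0], [0, 0, 0], [0, 0, 0]])

```text
time: 9.15
tool_pos: [520.4, -61.3, 102.0]
tcp_rot: [3.141, -0.0, -0.031]
contact_force: [-0.4, 0.9, -3.8]
grip_width: 59.9
finger_force: 30.0
```

Run:
```python
from plan import *
print(get_obs()["contact_force"],get_obs()["tool_pos"])
D=np.pi
go(([520.3,-61.2,101.2],[D,0,-.031]))
```

```text
[-0.367  0.869 -3.819] [520.392 -61.286 101.999]
offset [0.0, -0.0, 0.0067] rot [-0.0, -0.0, -0.0] rows>= 1
```

send_rows(offset=[[0, 0, 0.0067], [0, 0, 0.0067], [0, 0, 0.0067]], delta_rot=[[0, 0, 0], [0, 0, 0], [0, 0, 0]])

```text
time: 9.52
tool_pos: [520.5, -61.3, 101.7]
tcp_rot: [3.141, -0.001, -0.031]
contact_force: [-2.9, 0.7, 3.5]
grip_width: 59.6
finger_force: 30.0
```

send_rows(offset=[[0, 0, 0], [0, 0, 0], [0, 0, 0], [0, 0, 0]], delta_rot=[[0, 0, 0], [0, 0, 0], [0, 0, 0], [0, 0, 0]], grip=1)

```text
time: 10.02
tool_pos: [520.4, -61.3, 101.1]
tcp_rot: [3.142, -0.0, -0.031]
contact_force: [-0.2, -0.9, 0.4]
grip_width: 91.0
finger_force: 0.0
```

send_rows(offset=[[0, 0, -0.2], [0, 0, -0.6], [0, 0, -0.9], [0, 0, -0.9]], delta_rot=[[0, 0, 0], [0, 0, 0], [0, 0, 0], [0, 0, 0]])

```text
time: 10.52
tool_pos: [521.9, -61.6, 212.1]
tcp_rot: [3.14, -0.006, -0.031]
contact_force: [-0.2, -0.2, -0.6]
grip_width: 92.3
finger_force: 0.0
```

send_rows(offset=[[0, 0, -0.4], [0, 0, -0.9], [0, 0, -0.9]], delta_rot=[[0.025, 0, 0], [0.05, 0, 0], [0.05, 0, 0]])

```text
time: 10.9
tool_pos: [521.6, -63.7, 319.6]
tcp_rot: [-2.828, -0.005, -0.035]
contact_force: [0.1, 0.9, -1.5]
grip_width: 91.8
finger_force: 0.0
```

Run:
```python
from plan import *
p,R=load()
p=p+R.apply([0,0,-108]); p=p+R.apply([0,0,-108]); R=R*Ro.from_rotvec([.05*2*np.pi,0,0]); save(p,R)
o=get_obs(); print(o["joint_positions"],o["tool_pos"],o["tcp_rot"],p,R.as_euler("xyz"))
im=optics.capture("scene"); optics.capture("top")
cv2.imwrite("pics/stack1.png",cv2.resize(im[160:250,200:300,::-1],(600,540),interpolation=cv2.INTER_CUBIC))
```

```text
[-0.445  0.326  1.335  0.289  1.604  1.152] [521.569 -63.746 319.591] [-2.828 -0.005 -0.035] [520.295 -61.201 317.197] [-2.827  0.    -0.031]
```

View pics/stack1.png

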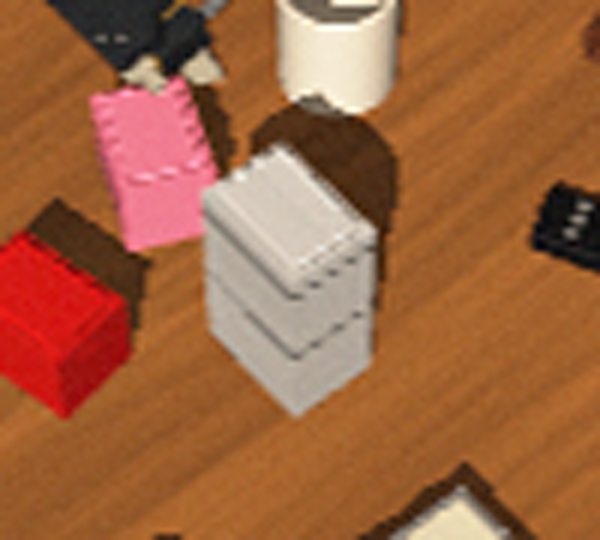

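The picture shows the low tin seated flush on the tall one, with its seam at (295,350). Next I fit a kinematic model so I can plan the wrist turn that horizontal reaching needs.

```bash
cat > kin.py <<'E'
from plan import *
data=[([-1.312,.3427,1.525,0,1.2754,-.146],[206.67,-482.15,226.05],[-3.1401,-.0002,.4048]),
([-.618,.697,1.54,0,.903,1.189],[529.398,-282.446,21.677],[3.141,-.001,-.235]),
([-.445,.326,1.335,.289,1.604,1.152],[521.569,-63.746,319.591],[-2.828,-.005,-.035])]
def fkR(q): return Ro.from_euler("ZYZYZ",[q[0],q[1]+q[2],q[3],q[4],q[5]+np.pi/2])
def fk(q,k):
    l1,l2,h,d,L,e=k[:6]
    W=np.array([l1*np.sin(q[1])+l2*np.sin(q[1]+q[2]),d,h+l1*np.cos(q[1])+l2*np.cos(q[1]+q[2])])
    W=Ro.from_euler("z",q[0]).apply(W); R=fkR(q)
    A=Ro.from_euler("ZYZ",[q[0],q[1]+q[2],q[3]])
    return W+R.apply([0,0,L])+A.apply([0,e,0]),R
K=json.load(open("k.json")) if os.path.exists("k.json") else [459,382,160,76,250,0]
LO=np.array([-2.53,-.77,.04,-1,.28,-3.11]);HI=np.array([2.53,2.02,2.7,4.14,2.66,3.11])
def ik(p,R,q0):
    def f(q):
        a,B=fk(q,K); return np.r_[(a-p)/100,(B.inv()*R).as_rotvec()]
    r=least_squares(f,np.clip(q0,LO+.02,HI-.02),bounds=(LO,HI),x_scale=1.); return r.x,np.abs(r.fun).max()
def fitk(data,e=False):
    def f(k):
        k=np.r_[k,K[5]] if not e else k
        return np.concatenate([fk(np.array(q),k)[0]-p for q,p,_ in data])
    r=least_squares(f,K if e else K[:5]); return r.x,r.fun
E
python3 - <<'E'
from kin import *
for q,p,r in data: print(np.array(fkR(np.array(q)).as_euler("xyz")),r)
for e in(False,True):
    k,f=fitk(data,e);print(k,f)
E
```

```text
Traceback (most recent call last):
  File "kin.py", line 5, in fkR
    def fkR(q): return Ro.from_euler("ZYZYZ",[q[0],q[1]+q[2],q[3],q[4],q[5]+np.pi/2])
                       ~~~~~~~~~~~~~^^^^^^^^^^^^^^^^^^^^^^^^^^^^^^^^^^^^^^^^^^^^^^^^^
  File "scipy/spatial/transform/_rotation.pyx", line 1413, in scipy.spatial.transform._rotation.Rotation.from_euler
ValueError: Expected axis specification to be a non-empty string of upto 3 characters, got ZYZYZ
```

```bash
sed -i 's|^def fkR.*|def fkR(q): return Ro.from_euler("ZYZ",[q[0],q[1]+q[2],q[3]])*Ro.from_euler("YZ",[q[4],q[5]+np.pi/2])|' kin.py
python3 - <<'E'
from kin import *
for q,p,r in data: print(np.array(fkR(np.array(q)).as_euler("xyz")),r)
for e in(False,True):
    k,f=fitk(data,e);print(k,f)
E
```

```text
[-3.14  -0.     0.405] [-3.1401, -0.0002, 0.4048]
[ 3.141 -0.001 -0.236] [3.141, -0.001, -0.235]
[-2.828 -0.004 -0.035] [-2.828, -0.005, -0.035]
[450.404 388.368 222.358  77.442 307.473] [ 1.849 -2.902 -0.573  0.37   0.853 -1.449 -4.343 -0.094  2.021]
[448.649 389.584 226.089  88.453 308.193 -11.235] [ 1.779 -3.511  0.429  0.102  0.769 -0.535 -3.903  0.192  0.106]
```

```bash
echo "[450.4,388.4,222.4,77.4,307.5,0]">k.json
python3 - <<'E'
from kin import *
q0=np.array(data[2][0]); tilt=.2
def rackp(x,y=0,z=0): a=rot2(.27)@[x,y]+[638.7,190.8]; return np.array([a[0],a[1],z])
def best(p,rpy,name):
    for half in(0,1):
        R=Ro.from_euler("xyz",rpy)*Ro.from_euler("z",np.pi*half); S=[]
        for s4 in(0,1,2,3.1,4):
            for s6 in(-2,0,2):
              for s3 in (1.2,2,2.6):
                q,e=ik(p,R,np.array([.2,.6,s3,s4,1.2,s6]))
                if e<1e-3 and not any(np.abs(q-a).max()<.02 for a in S): S.append(q)
        print(name,half,S)
for tl in (.2,.35):
    rpy=[np.pi,-(np.pi/2-tl),.27]
    best(rackp(-180,0,155),rpy,f"pre{tl}"); best(rackp(6,0,155),rpy,f"grip{tl}"); best(rackp(6,0,190),rpy,f"lift{tl}")
    best(np.array([520+6,-61,176]),[np.pi,-(np.pi/2-tl),-.031],f"place{tl}");
E
```

```text
pre0.2 0 []
pre0.2 1 []
grip0.2 0 [array([ 0.096,  0.614,  2.257,  2.951,  1.105, -1.519])]
grip0.2 1 [array([0.096, 0.614, 2.257, 2.951, 1.105, 1.622])]
lift0.2 0 [array([ 0.096,  0.519,  2.254,  2.94 ,  1.009, -1.497])]
lift0.2 1 [array([0.096, 0.519, 2.254, 2.94 , 1.009, 1.644])]
place0.2 0 [array([-0.568,  0.464,  2.637,  2.6  ,  1.336, -1.55 ])]
place0.2 1 [array([-0.568,  0.464,  2.637,  2.6  ,  1.336,  1.592])]
pre0.35 0 []
pre0.35 1 []
grip0.35 0 [array([ 0.102,  0.508,  2.218,  2.924,  0.813, -1.478])]
grip0.35 1 [array([0.102, 0.508, 2.218, 2.924, 0.813, 1.664])]
lift0.35 0 [array([ 0.102,  0.422,  2.204,  2.9  ,  0.715, -1.445])]
lift0.35 1 [array([0.102, 0.422, 2.204, 2.9  , 0.715, 1.697])]
place0.35 0 [array([-0.54 ,  0.28 ,  2.586,  2.56 ,  0.985, -1.411])]
place0.35 1 [array([-0.54 ,  0.28 ,  2.586,  2.56 ,  0.985,  1.731])]
```

```bash
cat >> kin.py <<'E'
TL=.35
def rackp(x,y=0,z=0,yaw=.27,o=(638.7,190.8)): a=rot2(yaw)@[x,y]+np.array(o); return np.array([a[0],a[1],z])
def hor(yaw,tl=TL): return Ro.from_euler("xyz",[np.pi,-(np.pi/2-tl),yaw])*Ro.from_euler("z",np.pi)
E
python3 - <<'E'
from kin import *
R=hor(.27); g=rackp(3,0,153.5); zt=R.apply([0,0,1]); hx=np.array([zt[0],zt[1],0])/np.cos(TL)
s=np.array([.1,.5,2.2,2.92,.8,1.66]); print("zt",zt)
for b in(0,60,80,100,120,140): print("hback",b,*ik(g-hx*b,R,s)); print("tback",b,*ik(g-zt*b,R,s))
R2=hor(-.031); z2=R2.apply([0,0,1]); h2=np.array([z2[0],z2[1],0])/np.cos(TL); P=np.array([520.,-61,173.5]); s2=np.array([-.54,.28,2.586,2.56,.985,1.73])
for b in(0,30,60,90): print("place back",b,*ik(P-h2*b,R2,s2),*ik(P-z2*b,R2,s2)); 
qp,e=ik(g-zt*120,R,s); q0=get_obs()["joint_positions"]
print(q0)
for t in np.linspace(0,1,9):
    q=q0+(qp-q0)*t; p,B=fk(q,K); W=p-B.apply([0,0,K[4]]); print(round(t,2),p,W,B.apply([0,0,1]))
E
```

```text
zt [ 0.905  0.251 -0.343]
hback 0 [0.101 0.509 2.227 2.924 0.822 1.662] 6.499476512544789e-12
tback 0 [0.101 0.509 2.227 2.924 0.822 1.662] 6.499476512544789e-12
hback 60 [0.069 0.444 2.389 2.903 0.92  1.647] 3.115552954513489e-12
tback 60 [0.071 0.386 2.371 2.891 0.846 1.67 ] 5.684341886080802e-16
hback 80 [0.055 0.425 2.443 2.893 0.954 1.642] 2.2737367544323206e-15
tback 80 [0.058 0.342 2.418 2.876 0.849 1.675] 7.322267792098104e-14
hback 100 [0.039 0.406 2.496 2.881 0.988 1.636] 1.47451828524936e-12
tback 100 [0.044 0.295 2.463 2.857 0.849 1.683] 5.970716629444262e-11
hback 120 [0.021 0.388 2.549 2.867 1.024 1.629] 1.1368683772161603e-15
tback 120 [0.028 0.245 2.507 2.836 0.845 1.693] 1.4210854715202005e-15
hback 140 [-0.001  0.372  2.603  2.849  1.061  1.622] 1.5878924841672416e-11
tback 140 [0.009 0.191 2.55  2.809 0.837 1.707] 1.2164491636212916e-13
place back 0 [-0.554  0.284  2.603  2.552  1.004  1.721] 1.7053025658242404e-15 [-0.554  0.284  2.603  2.552  1.004  1.721] 1.7053025658242404e-15
place back 30 [-0.631  0.25   2.681  2.484  1.05   1.707] 3.266941567530573e-13 [-0.6
[... 411 characters left out ...]
18.133] [ 513.578 -157.116  610.614] [ 0.009  0.309 -0.951]
0.12 [538.661  54.757 310.237] [ 509.748 -121.845  560.301] [ 0.094  0.574 -0.813]
0.25 [554.684 150.847 323.356] [497.029 -85.375 511.587] [ 0.187  0.768 -0.612]
0.38 [569.792 217.257 344.099] [475.449 -49.096 465.39 ] [ 0.307  0.866 -0.394]
0.5 [585.389 251.569 357.737] [445.317 -14.385 422.579] [ 0.456  0.865 -0.211]
0.62 [597.809 256.654 352.191] [407.215  17.445 383.96 ] [ 0.62   0.778 -0.103]
0.75 [599.241 238.637 321.232] [361.98   45.194 350.264] [ 0.772  0.629 -0.094]
0.88 [580.245 204.719 266.027] [310.675  67.822 322.128] [ 0.877  0.445 -0.182]
1.0 [532.951 161.533 194.648] [254.558  84.486 300.089] [ 0.905  0.251 -0.343]
```

```bash
cat >> kin.py <<'E'
def loc(p): return np.r_[rot2(-.27)@(p[:2]-[638.7,190.8]),p[2]]
def path(Q,n=5,show=True):
    for a,b in zip(Q[:-1],Q[1:]):
        for t in np.linspace(0,1,n):
            q=a+(b-a)*t; p,B=fk(q,K); print(round(t,2),"tcp",p,"rack",loc(p),"W",p-B.apply([0,0,K[4]]),"zt",B.apply([0,0,1]))
        print()
E
python3 - <<'E'
from kin import *
R=hor(.27); g=rackp(3,0,153.5); zt=R.apply([0,0,1]); s=np.array([.1,.5,2.2,2.92,.8,1.66])
qp,e=ik(g-zt*110,R,s); q0=get_obs()["joint_positions"]
qa=np.array([-.75,-.05,2.0,.3,1.5,1.2]); qb=np.array([-.75,.0,2.35,2.85,.9,1.66])
print(qp);path([q0,qa,qb,qp])
R2=hor(-.031);P=np.array([520.,-61,173.5]); q=np.array([-.54,.28,2.586,2.56,.985,1.73])
for dz in(0,40,80,120,160): q,e=ik(P+[0,0,dz],R2,q);print(dz,q,e)
E
```

```text
[0.036 0.27  2.485 2.847 0.847 1.688]
0.0 tcp [516.254 -62.225 318.133] rack [-185.5   -211.198  318.133] W [ 513.578 -157.116  610.614] zt [ 0.009  0.309 -0.951]
0.25 tcp [460.715 -72.563 305.152] rack [-241.784 -206.348  305.152] W [ 461.316 -174.172  595.379] zt [-0.002  0.33  -0.944]
0.5 tcp [404.7   -73.433 289.129] rack [-296.002 -192.245  289.129] W [ 407.383 -182.662  576.562] zt [-0.009  0.355 -0.935]
0.75 tcp [349.782 -64.948 270.114] rack [-346.667 -169.418  270.114] W [ 353.229 -182.532  554.224] zt [-0.011  0.382 -0.924]
1.0 tcp [297.49  -47.473 248.194] rack [-392.403 -138.629  248.194] W [ 300.287 -173.964  528.459] zt [-0.009  0.411 -0.911]

0.0 tcp [297.49  -47.473 248.194] rack [-392.403 -138.629  248.194] W [ 300.287 -173.964  528.459] zt [-0.009  0.411 -0.911]
0.25 tcp [441.26   25.247 304.79 ] rack [-234.446 -106.892  304.79 ] W [ 292.581 -166.785  493.403] zt [ 0.484  0.624 -0.613]
0.5 tcp [546.428 -11.572 400.084] rack [-142.908 -170.429  400.084] W [ 282.357 -157.261  460.066] zt [ 0.859  0.474 -0.195]
0.75 tcp [ 575.895 -138.691  456.894] rack [-148.416 -300.
[... 467 characters left out ...]
 -64.119 306.949] rack [-116.419 -232.282  306.949] W [286.052 -24.058 345.722] zt [ 0.983 -0.13  -0.126]
0.75 tcp [579.641  53.054 247.867] rack [ -93.661 -117.003  247.867] W [281.509  32.87  320.438] zt [ 0.97   0.066 -0.236]
1.0 tcp [542.004 164.039 191.219] rack [-100.331    0.     191.219] W [263.612  86.991 296.66 ] zt [ 0.905  0.251 -0.343]

0 [-0.554  0.284  2.603  2.552  1.004  1.721] 1.7053025658242404e-15
40 [-0.554  0.125  2.57   2.466  0.849  1.862] 1.3642420526593923e-14
80 [-0.554 -0.011  2.522  2.342  0.713  2.038] 1.750777300912887e-13
120 [-0.554 -0.122  2.463  2.171  0.605  2.253] 1.745092959026806e-13
160 [-0.554 -0.208  2.394  1.955  0.531  2.508] 1.5916157281026246e-14
```

```bash
cat >> kin.py <<'E'
def emit(poses,pad=1):
    """poses: list of (p,R); print rounded calls from commanded pose and save"""
    p,R=load()
    for P,T in poses:
        o=np.round(R.inv().apply(P-p)/120,3); r=np.round((R.inv()*T).as_rotvec()/(2*np.pi),4)
        n=max(1,int(np.ceil(max(np.linalg.norm(o)*120/62.5,np.linalg.norm(r)*360/10.7)-.02)))+pad
        print(o.tolist(),r.tolist(),n,"!!" if np.abs(o).max()>1 else "")
        p=p+R.apply(o*120); R=R*Ro.from_rotvec(r*2*np.pi)
    save(p,R); print("end",p,R.as_euler("xyz"))
def resample(Q,dmax=100,amax=31):
    fine=[a+(b-a)*t for a,b in zip(Q[:-1],Q[1:]) for t in np.linspace(0,1,60)]
    F=[fk(q,K) for q in fine]; out=[]; last=F[0]
    for i in range(1,len(F)):
        far=lambda f:np.linalg.norm(f[0]-last[0])>dmax or np.degrees((last[1].inv()*f[1]).magnitude())>amax
        if far(F[i]): out.append(F[i-1]); last=F[i-1]
    return out+[F[-1]]
E
python3 - <<'E'
from kin import *
R=hor(.27); g=rackp(3,0,153.5); zt=R.apply([0,0,1]); s=np.array([.1,.5,2.2,2.92,.8,1.66])
qp,e=ik(g-zt*110,R,s); q0=get_obs()["joint_positions"]
qa=np.array([-.75,-.05,2.0,.3,1.5,1.2]); qb=np.array([-.75,.0,2.35,2.85,.9,1.66])
emit(resample([q0,qa,qb]))
E
```

```text
[-0.818, 0.186, 0.14] [0.0061, -0.0034, 0.0286] 3 
[-0.758, 0.137, 0.302] [0.0074, -0.0029, 0.0281] 3 
[0.24, -0.701, 0.126] [0.0578, 0.0261, 0.0332] 4 
[0.412, -0.71, -0.033] [0.0548, 0.0234, 0.0312] 4 
[0.408, -0.631, -0.077] [0.0531, 0.0222, 0.0382] 4 
[0.491, -0.62, -0.164] [0.0569, 0.0243, 0.0488] 4 
[0.481, -0.548, -0.191] [0.0497, 0.0216, 0.0478] 4 
[0.521, -0.572, -0.233] [0.0489, 0.0211, 0.0502] 4 
[0.218, -0.303, -0.08] [0.0217, 0.0089, 0.0229] 3 
end [ 520.33  -284.248  429.711] [-0.88   1.418 -1.408]
```

send_rows(offset=[[-0.818, 0.186, 0.14], [-0.818, 0.186, 0.14], [-0.818, 0.186, 0.14]], delta_rot=[[0.0061, -0.0034, 0.0286], [0.0061, -0.0034, 0.0286], [0.0061, -0.0034, 0.0286]])

```text
time: 11.38
tool_pos: [419.3, -73.2, 292.4]
tcp_rot: [-2.795, 0.083, -0.195]
contact_force: [1.2, 0.4, -0.4]
grip_width: 91.9
finger_force: 0.0
```

send_rows(offset=[[-0.758, 0.137, 0.302], [-0.758, 0.137, 0.302], [-0.758, 0.137, 0.302]], delta_rot=[[0.0074, -0.0029, 0.0281], [0.0074, -0.0029, 0.0281], [0.0074, -0.0029, 0.0281]])

```text
time: 11.75
tool_pos: [327.9, -58.1, 260.9]
tcp_rot: [-2.767, 0.161, -0.354]
contact_force: [0.7, 0.3, 0.3]
grip_width: 92.4
finger_force: 0.0
```

send_rows(offset=[[0.24, -0.701, 0.126], [0.24, -0.701, 0.126], [0.24, -0.701, 0.126], [0.24, -0.701, 0.126]], delta_rot=[[0.0578, 0.0261, 0.0332], [0.0578, 0.0261, 0.0332], [0.0578, 0.0261, 0.0332], [0.0578, 0.0261, 0.0332]])

```text
time: 12.25
tool_pos: [387.8, 8.5, 273.4]
tcp_rot: [-2.44, 0.125, -0.619]
contact_force: [1.0, 0.5, 0.4]
grip_width: 91.9
finger_force: 0.0
```

send_rows(offset=[[0.412, -0.71, -0.033], [0.412, -0.71, -0.033], [0.412, -0.71, -0.033], [0.412, -0.71, -0.033]], delta_rot=[[0.0548, 0.0234, 0.0312], [0.0548, 0.0234, 0.0312], [0.0548, 0.0234, 0.0312], [0.0548, 0.0234, 0.0312]])

```text
time: 12.75
tool_pos: [469.7, 27.2, 325.0]
tcp_rot: [-2.131, 0.176, -0.858]
contact_force: [-0.4, 0.6, 0.6]
grip_width: 92.0
finger_force: 0.0
```

Run:
```python
from kin import *
o=get_obs();print(o["joint_positions"],o["tool_pos"],fk(o["joint_positions"],K)[0])
```

```text
[-0.773  0.047  2.07   1.078  1.314  1.29 ] [469.706  27.172 325.011] [485.078   0.994 309.46 ]
```

send_rows(offset=[[0.408, -0.631, -0.077], [0.408, -0.631, -0.077], [0.408, -0.631, -0.077], [0.408, -0.631, -0.077]], delta_rot=[[0.0531, 0.0222, 0.0382], [0.0531, 0.0222, 0.0382], [0.0531, 0.0222, 0.0382], [0.0531, 0.0222, 0.0382]])

```text
time: 13.25
tool_pos: [533.4, 3.0, 384.5]
tcp_rot: [-1.855, 0.338, -1.089]
contact_force: [-0.2, -0.3, 0.9]
grip_width: 92.2
finger_force: 0.0
```

send_rows(offset=[[0.491, -0.62, -0.164], [0.491, -0.62, -0.164], [0.491, -0.62, -0.164], [0.491, -0.62, -0.164]], delta_rot=[[0.0569, 0.0243, 0.0488], [0.0569, 0.0243, 0.0488], [0.0569, 0.0243, 0.0488], [0.0569, 0.0243, 0.0488]])

```text
time: 13.75
tool_pos: [572.4, -67.3, 437.4]
tcp_rot: [-1.597, 0.617, -1.309]
contact_force: [-0.3, -0.1, 0.1]
grip_width: 91.7
finger_force: 0.0
```

Run:
```python
from kin import *
o=get_obs();print(o["joint_positions"],o["tool_pos"],o["tcp_rot"])
data+=[([-.773,.047,2.07,1.078,1.314,1.29],[469.7,27.17,325.0],0),(o["joint_positions"],o["tool_pos"],0)]
def fk2(q,k):
    l1,l2,h,d,L,e,ex,a0,f=k
    s=q[1]+q[2]
    W=np.array([a0+l1*np.sin(q[1])+l2*np.sin(s)+f*np.cos(s),d,h+l1*np.cos(q[1])+l2*np.cos(s)-f*np.sin(s)])
    A=Ro.from_euler("ZYZ",[q[0],s,q[3]])
    R=fkR(q); B=A*Ro.from_euler("y",q[4])
    return Ro.from_euler("z",q[0]).apply(W)+R.apply([0,0,L])+A.apply([ex,e,0])
k0=[450,388,222,77,307,0,0,0,0]
for fr in ([0,1,2,3,4,5],[0,1,2,3,4,5,6],[0,1,2,3,4,5,6,8]):
    def f(v): k=np.array(k0,float);k[fr]=v; return np.concatenate([fk2(np.array(q),k)-p for q,p,_ in data])
    r=least_squares(f,np.array(k0,float)[fr]);print(r.x,r.fun.reshape(-1,3))
```

```text
[-0.775  0.081  2.201  1.911  1.171  1.412] [572.43  -67.325 437.445] [-1.597  0.617 -1.309]
[503.699 359.629 174.187  81.4   313.037  -4.776] [[ -1.394   6.152   4.297]
 [  9.372  -6.549   3.443]
 [-15.067   6.09    0.28 ]
 [  2.548  -4.647  -1.77 ]
 [  8.412  -5.138  -6.25 ]]
[531.657 366.725 141.771  80.225 257.313  -2.832  52.918] [[-0.45   5.592  1.258]
 [ 2.264 -0.553  2.199]
 [ 1.274 -1.817 -3.256]
 [-0.799 -2.942 -0.735]
 [ 3.013 -0.295  0.534]]
[506.373 379.703 222.739  76.471 317.753  -0.041   0.248  46.59 ] [[ 0.053 -0.07  -0.01 ]
 [-0.065 -0.079  0.101]
 [-0.014  0.045 -0.221]
 [ 0.112 -0.108  0.212]
 [-0.049  0.094 -0.083]]
```

```bash
echo "[506.37,379.7,222.74,76.47,317.75,46.6]">k.json
python3 - <<'E'
s=open("kin.py").read()
a=s.index("def fk(q,k)");b=s.index("K=json")
s=s[:a]+'''def fk(q,k):
    l1,l2,h,d,L,f=k; s=q[1]+q[2]
    W=np.array([l1*np.sin(q[1])+l2*np.sin(s)+f*np.cos(s),d,h+l1*np.cos(q[1])+l2*np.cos(s)-f*np.sin(s)]); R=fkR(q)
    return Ro.from_euler("z",q[0]).apply(W)+R.apply([0,0,L]),R
'''+s[b:]
open("kin.py","w").write(s)
E
python3 - <<'E'
from kin import *
o=get_obs();print(fk(o["joint_positions"],K)[0],o["tool_pos"])
R=hor(.27); g=rackp(3,0,153.5); zt=R.apply([0,0,1]); s=np.array([.1,.5,2.2,2.92,.8,1.66])
hx=np.array([np.cos(.27),np.sin(.27),0])
for n,P in (("g",g),("lift",g+[0,0,32]),("lift-70",g+[0,0,32]-70*hx),("pre",g-zt*110),("pre h100",g-hx*100)): print(n,*ik(P,R,s))
for tl in(.35,.5):
  R2=hor(-.031,tl);q=np.array([-.54,.28,2.586,2.56,.985,1.73])
  for dz in(0,40,80,120,160): q,e=ik(np.array([520.,-61,173.5+dz]),R2,q);print(tl,dz,q,e)
E
```

```text
[572.178 -67.383 437.32 ] [572.43  -67.325 437.445]
g [0.099 0.61  2.217 2.938 0.911 1.638] 5.684341886080802e-15
lift [0.099 0.525 2.204 2.92  0.816 1.665] 1.1368683772161604e-14
lift-70 [0.058 0.477 2.388 2.897 0.952 1.641] 4.4591268524851735e-10
pre [0.031 0.441 2.472 2.874 1.    1.634] 2.444494384690188e-11
pre h100 [0.034 0.587 2.485 2.899 1.153 1.589] 1.1368683772161603e-15
0.35 0 [-0.572  0.515  2.596  2.595  1.195  1.588] 1.965401853851883e-13
0.35 40 [-0.572  0.33   2.558  2.533  1.008  1.724] 1.9732055989152286e-11
0.35 80 [-0.572  0.167  2.505  2.431  0.836  1.89 ] 1.5312906498365918e-12
0.35 120 [-0.572  0.029  2.442  2.283  0.693  2.095] 3.996660780103412e-12
0.35 160 [-0.572 -0.081  2.37   2.083  0.588  2.344] 1.0231815394945443e-12
0.5 0 [-0.529  0.33   2.504  2.524  0.808  1.772] 6.8212102632969615e-15
0.5 40 [-0.529  0.182  2.454  2.384  0.656  1.959] 4.7104720124480086e-12
0.5 80 [-0.529  0.057  2.394  2.175  0.534  2.211] 1.7249988104595103e-11
0.5 120 [-0.529 -0.045  2.326  1.891  0.457  2.533] 2.2998847271082923e-12
0.5 160 [-0.529 -0.126  2.251  1.565  0.432  2.893] 5.707079253625125e-12
```

Run:
```python
from kin import *
p,R=load()
for o,r in reversed([([0.481,-0.548,-0.191],[0.0497,0.0216,0.0478]),([0.521,-0.572,-0.233],[0.0489,0.0211,0.0502]),([0.218,-0.303,-0.08],[0.0217,0.0089,0.0229])]):
    R=R*Ro.from_rotvec(np.array(r)*2*np.pi).inv(); p=p-R.apply(np.array(o)*120)
save(p,R);print(p,R.as_euler("xyz"))
q0,e=ik(p,R,get_obs()["joint_positions"]);print(q0,e)
R=hor(.27); g=rackp(3,0,153.5); zt=R.apply([0,0,1]); s=np.array([.1,.5,2.2,2.92,.8,1.66])
qp,e=ik(g-zt*110,R,s); qb=np.array([-.5,.2,2.4,2.7,1.05,1.55])
path([q0,qb,qp],4); emit(resample([q0,qb,qp]))
```

```text
[572.236 -68.647 437.794] [-1.595  0.617 -1.312]
[-0.776  0.081  2.201  1.914  1.17   1.411] 1.1368683772161603e-15
0.0 tcp [572.236 -68.647 437.794] rack [-133.259 -232.319  437.794] W [ 266.312 -154.29   444.162] zt [ 0.963  0.27  -0.02 ]
0.33 tcp [584.203 -72.877 429.521] rack [-122.854 -239.588  429.521] W [ 270.532 -121.948  416.568] zt [0.987 0.154 0.041]
0.67 tcp [586.413 -82.632 403.987] rack [-123.326 -249.579  403.987] W [268.961 -88.734 391.641] zt [0.999 0.019 0.039]
1.0 tcp [577.062 -93.885 362.611] rack [-135.34  -257.93   362.611] W [261.678 -55.818 369.633] zt [ 0.993 -0.12  -0.022]

0.0 tcp [577.062 -93.885 362.611] rack [-135.34  -257.93   362.611] W [261.678 -55.818 369.633] zt [ 0.993 -0.12  -0.022]
0.33 tcp [584.77   -7.375 305.354] rack [-104.836 -176.61   305.354] W [269.587  -9.586 345.598] zt [ 0.992  0.007 -0.127]
0.67 tcp [573.131  80.369 247.908] rack [-92.649 -88.94  247.908] W [267.147  38.029 322.38 ] zt [ 0.963  0.133 -0.234]
1.0 tcp [542.004 164.039 191.219] rack [-100.331   -0.     191.219] W [254.332  84.423 300.175] zt [ 0.905  0.251 -0.343]

[0.264, 0.133, 0.091] [0.0359, 0.0185, 0.0739] 4 
[0.43, 0.69, -0.034] [0.0018, 0.0238, 0.0489] 3 
[0.317, 0.737, -0.017] [-0.0207, 0.0129, 0.0094] 3 
[0.38, 0.711, -0.031] [-0.0197, 0.015, 0.0063] 3 
[0.216, 0.341, -0.005] [-0.0093, 0.0082, 0.002] 2 
end [541.968 164.013 191.189] [-3.141  1.221 -2.871]
```

send_rows(offset=[[0.264, 0.133, 0.091], [0.264, 0.133, 0.091], [0.264, 0.133, 0.091], [0.264, 0.133, 0.091]], delta_rot=[[0.0359, 0.0185, 0.0739], [0.0359, 0.0185, 0.0739], [0.0359, 0.0185, 0.0739], [0.0359, 0.0185, 0.0739]])

```text
time: 14.25
tool_pos: [587.5, -80.1, 407.2]
tcp_rot: [-1.481, 1.082, -1.457]
contact_force: [-0.8, 0.8, -0.5]
grip_width: 92.1
finger_force: 0.0
```

send_rows(offset=[[0.43, 0.69, -0.034], [0.43, 0.69, -0.034], [0.43, 0.69, -0.034]], delta_rot=[[0.0018, 0.0238, 0.0489], [0.0018, 0.0238, 0.0489], [0.0018, 0.0238, 0.0489]])

```text
time: 14.62
tool_pos: [585.6, -31.0, 322.1]
tcp_rot: [-2.06, 1.366, -2.076]
contact_force: [0.5, 0.0, 0.9]
grip_width: 91.7
finger_force: 0.0
```

send_rows(offset=[[0.317, 0.737, -0.017], [0.317, 0.737, -0.017], [0.317, 0.737, -0.017]], delta_rot=[[-0.0207, 0.0129, 0.0094], [-0.0207, 0.0129, 0.0094], [-0.0207, 0.0129, 0.0094]])

```text
time: 15.0
tool_pos: [580.9, 48.8, 270.0]
tcp_rot: [-2.65, 1.352, -2.548]
contact_force: [-1.2, -0.5, 0.5]
grip_width: 92.0
finger_force: 0.0
```

send_rows(offset=[[0.38, 0.711, -0.031], [0.38, 0.711, -0.031], [0.38, 0.711, -0.031]], delta_rot=[[-0.0197, 0.015, 0.0063], [-0.0197, 0.015, 0.0063], [-0.0197, 0.015, 0.0063]])

```text
time: 15.38
tool_pos: [559.4, 127.1, 217.5]
tcp_rot: [-3.033, 1.273, -2.816]
contact_force: [-0.4, -0.2, 0.4]
grip_width: 91.6
finger_force: 0.0
```

send_rows(offset=[[0.216, 0.341, -0.005], [0.216, 0.341, -0.005], [0.216, 0.341, -0.005]], delta_rot=[[-0.0093, 0.0082, 0.002], [-0.0093, 0.0082, 0.002], [-0.0093, 0.0082, 0.002]])

```text
time: 15.75
tool_pos: [543.6, 162.7, 192.8]
tcp_rot: [-3.138, 1.225, -2.87]
contact_force: [-0.8, -0.8, -0.6]
grip_width: 92.1
finger_force: 0.0
```

Run:
```python
from kin import *
o=get_obs();print(o["joint_positions"],o["tool_pos"],o["tcp_rot"],loc(o["tool_pos"]))
ims=[]
for n,(l,t,r,b) in dict(scene=(270,110,370,210),top=(120,120,220,220)).items():
    im=optics.capture(n); cv2.imwrite(f"raw_{n}.png",im[:,:,::-1])
    ims.append(cv2.resize(im[t:b,l:r,::-1],(400,400),interpolation=cv2.INTER_CUBIC))
cv2.imwrite("pics/pre.png",np.hstack(ims))
# expected tin overlay positions
P=[rackp(3+42*a,30*b,z) for z in(120,200) for a in(-1,1) for b in(-1,1)]
for n,(l,t) in dict(scene=(270,110),top=(120,120)).items(): print(n,((proj(n,P)-[l,t])*4+2).round().tolist())
```

```text
[0.027 0.44  2.471 2.872 1.001 1.634] [543.602 162.668 192.825] [-3.138  1.225 -2.87 ] [-99.157  -1.747 192.825]
scene [[157.0, 290.0], [188.0, 248.0], [241.0, 330.0], [271.0, 286.0], [168.0, 231.0], [200.0, 188.0], [256.0, 272.0], [287.0, 227.0]]
top [[286.0, 259.0], [203.0, 280.0], [257.0, 144.0], [174.0, 165.0], [270.0, 248.0], [181.0, 271.0], [239.0, 125.0], [151.0, 148.0]]
```

View pics/pre.png

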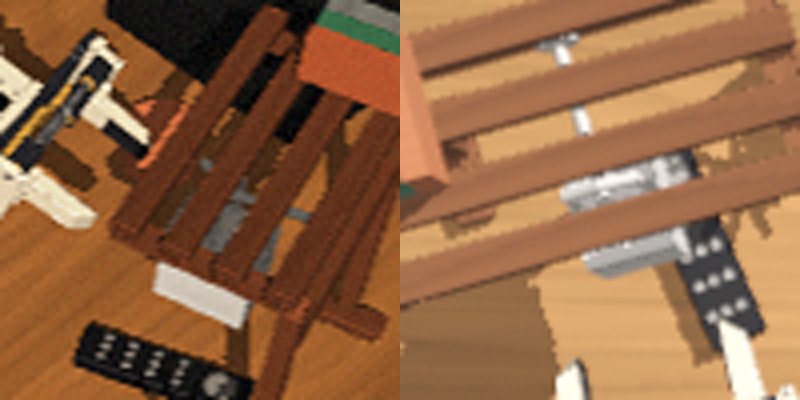

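The crops show the open fingers in front of the hanging tin. The tin's observed corners, (157,290) and (243,328) in the scene crop, match the predicted ones within about a pixel. I'll advance along the tool axis and close.

Run:
```python
from kin import *
R=hor(.27); g=rackp(4,0,153.5); emit([(g,R)])
emit([(g+[0,0,10],R),(g+[0,0,31],R)]); hx=np.array([np.cos(.27),np.sin(.27),0])
emit([(g+[0,0,31]-hx*70,R)])
```

```text
[-0.003, 0.0, 0.925] [0.0, 0.0, 0.0] 3 
end [642.58  191.873 153.478] [-3.141  1.221 -2.871]
[-0.078, -0.0, -0.029] [0.0, 0.0, 0.0] 2 
[-0.165, -0.0, -0.06] [0.0, 0.0, 0.0] 2 
end [642.542 191.87  184.532] [-3.141  1.221 -2.871]
[0.2, 0.0, -0.548] [0.0, 0.0, 0.0] 3 
end [575.08  173.183 184.528] [-3.141  1.221 -2.871]
```

send_rows(offset=[[-0.003, 0, 0.2], [-0.003, 0, 0.45], [-0.003, 0, 0.7], [-0.003, 0, 0.86], [-0.003, 0, 0.925], [-0.003, 0, 0.925], [-0.003, 0, 0.925]], delta_rot=[[0, 0, 0], [0, 0, 0], [0, 0, 0], [0, 0, 0], [0, 0, 0], [0, 0, 0], [0, 0, 0]])

```text
time: 16.73
tool_pos: [642.2, 191.4, 153.6]
tcp_rot: [-3.141, 1.221, -2.871]
contact_force: [0.7, -0.2, -0.5]
grip_width: 91.4
finger_force: 0.0
```

send_rows(offset=[[0, 0, 0], [0, 0, 0], [0, 0, 0], [0, 0, 0], [0, 0, 0]], delta_rot=[[0, 0, 0], [0, 0, 0], [0, 0, 0], [0, 0, 0], [0, 0, 0]], grip=0)

```text
time: 17.35
tool_pos: [642.7, 191.8, 153.5]
tcp_rot: [-3.141, 1.221, -2.87]
contact_force: [-0.1, -0.5, -0.1]
grip_width: 60.0
finger_force: 29.8
```

send_rows(offset=[[-0.02, 0, -0.007], [-0.04, 0, -0.015], [-0.06, 0, -0.022], [-0.078, 0, -0.029], [-0.078, 0, -0.029]], delta_rot=[[0, 0, 0], [0, 0, 0], [0, 0, 0], [0, 0, 0], [0, 0, 0]])

```text
time: 17.98
tool_pos: [642.7, 191.8, 163.7]
tcp_rot: [-3.14, 1.221, -2.87]
contact_force: [-0.6, -0.3, -3.0]
grip_width: 60.1
finger_force: 29.8
```

send_rows(offset=[[-0.05, 0, -0.018], [-0.1, 0, -0.036], [-0.165, 0, -0.06], [-0.165, 0, -0.06], [-0.165, 0, -0.06]], delta_rot=[[0, 0, 0], [0, 0, 0], [0, 0, 0], [0, 0, 0], [0, 0, 0]])

```text
time: 18.6
tool_pos: [642.6, 191.8, 184.6]
tcp_rot: [-3.14, 1.221, -2.87]
contact_force: [-1.2, 0.7, -2.5]
grip_width: 60.2
finger_force: 29.8
```

send_rows(offset=[[0.03, 0, -0.082], [0.06, 0, -0.164]], delta_rot=[[0, 0, 0], [0, 0, 0]])

```text
time: 18.85
tool_pos: [621.4, 186.0, 183.9]
tcp_rot: [-3.141, 1.22, -2.871]
contact_force: [0.3, 0.3, -2.6]
grip_width: 60.1
finger_force: 29.8
```

send_rows(offset=[[0.05, 0, -0.13], [0.1, 0, -0.28], [0.14, 0, -0.384], [0.14, 0, -0.384]], delta_rot=[[0, 0, 0], [0, 0, 0], [0, 0, 0], [0, 0, 0]])

```text
time: 19.35
tool_pos: [574.4, 172.8, 184.1]
tcp_rot: [-3.141, 1.22, -2.872]
contact_force: [-0.7, -0.3, -2.8]
grip_width: 60.1
finger_force: 29.8
```

Run:
```python
from kin import *
p,R=load(); print(p, get_obs()["tool_pos"],get_obs()["contact_force"])
Y=[.27,.27,.17,.07,-.031,-.031]; P=[p,[560,165,215],[560,80,222],[548,0,222],[526,-50,222],[521,-61.2,215]]
q=get_obs()["joint_positions"]
for a,b,y0,y1 in zip(P[:-1],P[1:],Y[:-1],Y[1:]):
    for t in(.5,1): q,e=ik(np.array(a)*(1-t)+np.array(b)*t,hor(y0*(1-t)+y1*t),q); print(q,e)
emit([(np.array(b,float),hor(y)) for b,y in zip(P[1:],Y[1:])])
```

```text
[575.08  173.183 184.528] [574.393 172.811 184.08 ] [-0.688 -0.335 -2.779]
[0.046 0.426 2.398 2.875 0.912 1.659] 7.684853274569915e-10
[0.033 0.368 2.407 2.847 0.867 1.682] 5.684341886080802e-16
[-0.072  0.347  2.43   2.782  0.875  1.704] 5.532380109585232e-14
[-0.179  0.328  2.446  2.711  0.88   1.731] 9.458232808068345e-14
[-0.285  0.32   2.47   2.651  0.903  1.744] 1.8930993925247996e-13
[-0.393  0.314  2.487  2.588  0.922  1.759] 1.6588054714550269e-13
[-0.452  0.304  2.514  2.584  0.939  1.75 ] 5.029426120017888e-10
[-0.514  0.297  2.538  2.577  0.954  1.744] 1.1368683772161603e-15
[-0.542  0.31   2.546  2.554  0.977  1.738] 3.3452351999585516e-13
[-0.57   0.325  2.553  2.531  0.999  1.731] 1.958255779754836e-13
[-0.191, -0.032, -0.218] [0.0, 0.0, 0.0] 2 
[0.01, -0.683, -0.197] [0.015, 0.0, 0.0055] 3 
[0.073, -0.64, -0.199] [0.0149, 0.0, 0.0055] 3 
[0.072, -0.403, -0.199] [0.0151, 0.0, 0.0055] 2 
[0.068, -0.095, -0.017] [0.0, 0.0, -0.0] 2 
end [520.971 -61.256 215.07 ] [3.141 1.221 3.11 ]
```

send_rows(offset=[[-0.09, -0.016, -0.109], [-0.191, -0.032, -0.218], [-0.191, -0.032, -0.218]], delta_rot=[[0, 0, 0], [0, 0, 0], [0, 0, 0]])

```text
time: 19.73
tool_pos: [560.7, 164.8, 216.5]
tcp_rot: [-3.138, 1.224, -2.869]
contact_force: [-0.0, -0.9, -2.1]
grip_width: 60.3
finger_force: 29.8
```

send_rows(offset=[[0.002, -0.17, -0.05], [0.005, -0.34, -0.1], [0.008, -0.53, -0.15], [0.01, -0.683, -0.197]], delta_rot=[[0.004, 0, 0.001], [0.008, 0, 0.003], [0.012, 0, 0.004], [0.015, 0, 0.0055]])

```text
time: 20.23
tool_pos: [560.8, 79.2, 221.5]
tcp_rot: [-3.142, 1.221, -2.973]
contact_force: [0.1, 0.9, -2.6]
grip_width: 59.7
finger_force: 29.8
```

send_rows(offset=[[0.02, -0.2, -0.06], [0.045, -0.4, -0.12], [0.06, -0.53, -0.165], [0.073, -0.64, -0.199]], delta_rot=[[0.004, 0, 0.001], [0.009, 0, 0.003], [0.012, 0, 0.004], [0.0149, 0, 0.0055]])

```text
time: 20.72
tool_pos: [548.5, -0.9, 221.6]
tcp_rot: [3.14, 1.221, -3.074]
contact_force: [0.4, -0.3, -2.3]
grip_width: 60.1
finger_force: 29.8
```

send_rows(offset=[[0.025, -0.13, -0.065], [0.05, -0.27, -0.13], [0.065, -0.36, -0.18], [0.072, -0.403, -0.199]], delta_rot=[[0.005, 0, 0.002], [0.01, 0, 0.0035], [0.0135, 0, 0.005], [0.0151, 0, 0.0055]])

```text
time: 21.22
tool_pos: [525.8, -50.6, 222.0]
tcp_rot: [3.141, 1.221, 3.109]
contact_force: [-0.3, 0.6, -2.9]
grip_width: 59.9
finger_force: 29.8
```

send_rows(offset=[[0.034, -0.05, -0.009], [0.068, -0.095, -0.017], [0.068, -0.095, -0.017], [0.068, -0.095, -0.017], [0.068, -0.095, -0.017], [0.068, -0.095, -0.017]], delta_rot=[[0, 0, 0], [0, 0, 0], [0, 0, 0], [0, 0, 0], [0, 0, 0], [0, 0, 0]])

```text
time: 21.98
tool_pos: [521.1, -61.1, 215.2]
tcp_rot: [-3.142, 1.221, 3.111]
contact_force: [0.7, 0.2, -3.4]
grip_width: 60.2
finger_force: 29.8
```

Run:
```python
from kin import *
o=get_obs();print(o["tool_pos"],o["tcp_rot"],o["contact_force"])
ims=[]
for n,(l,t,r,b) in dict(scene=(205,130,305,230),top=(215,160,315,260)).items():
    im=optics.capture(n); cv2.imwrite(f"raw2_{n}.png",im[:,:,::-1])
    ims.append(cv2.resize(im[t:b,l:r,::-1],(400,400),interpolation=cv2.INTER_CUBIC))
cv2.imwrite("pics/hold2.png",np.hstack(ims))
```

```text
[521.118 -61.132 215.171] [-3.142  1.221  3.111] [ 0.678  0.24  -3.442]
```

View pics/hold2.png

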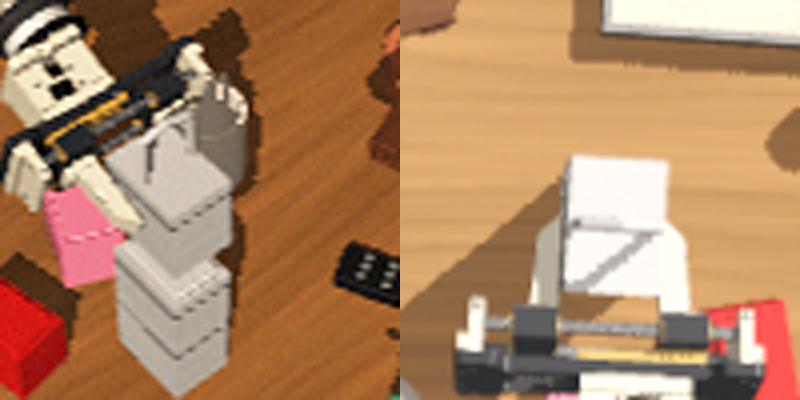

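The held handle tin is upright above the stack: scene crop about (170,190), top crop about (615,225). Next I measure its offset from the stack.

```bash
cat > e2.py <<'E'
from h import *
import sys
tag=sys.argv[1]; z=float(sys.argv[2]); x,y=float(sys.argv[3]),float(sys.argv[4])
B=[((1,-1,0),(-1,-1,0)),((1,-1,0),(1,1,0))]; V=[((1,-1,0),(1,-1,1)),((1,1,0),(1,1,1)),((-1,-1,0),(-1,-1,1))]
U=[((1,-1,1),(-1,-1,1)),((1,-1,1),(1,1,1))]
T=[((a,b,1),(c,d,1)) for a,b,c,d in((1,1,1,-1),(1,-1,-1,-1),(-1,-1,-1,1),(-1,1,1,1))]
im={n:cv2.imread(f"{tag}_{n}.png")[:,:,::-1] for n in CAL}
for dz in(-4,0,4):
    print(dz,"scene B",edgefit("scene",im["scene"],[x,y,-.03],z+dz,80,B),"BV",edgefit("scene",im["scene"],[x,y,-.03],z+dz,80,B+V[:2]),"U",edgefit("scene",im["scene"],[x,y,-.03],z+dz,80,U),"top",edgefit("top",im["top"],[x,y,-.03],z+dz,80,T,(0,1,2)),sep="\n  ")
print("low V",edgefit("scene",im["scene"],[518,-62,-.03],80,60,V[1:]),"low U",edgefit("scene",im["scene"],[518,-62,-.03],80,60,U),"tall B",edgefit("scene",im["scene"],[518,-62,-.03],0,80,B),"seam",edgefit("scene",im["scene"],[518,-62,-.03],80,60,B))
E
python3 e2.py raw2 181.7 519 -62
```

```text
-4
  scene B
  (array([526.35 , -61.829,  -0.03 ]), np.float64(-593.3271239225686))
  BV
  (array([517.185, -60.806,  -0.03 ]), np.float64(-1556.1214462351218))
  U
  (array([517.836, -62.809,  -0.03 ]), np.float64(-1467.1528792911017))
  top
  (array([520.463, -61.641,  -0.033]), np.float64(-6325.530425372939))
0
  scene B
  (array([518.144, -25.754,  -0.03 ]), np.float64(-1015.2627857305721))
  BV
  (array([519.307, -62.786,  -0.03 ]), np.float64(-1563.383918419017))
  U
  (array([520.301, -64.869,  -0.03 ]), np.float64(-1475.2514393620609))
  top
  (array([520.4  , -61.62 ,  -0.033]), np.float64(-6404.377699355949))
4
  scene B
  (array([520.515, -27.865,  -0.03 ]), np.float64(-1018.4602985265049))
  BV
  (array([521.346, -64.757,  -0.03 ]), np.float64(-1570.5062771000892))
  U
  (array([522.751, -66.93 ,  -0.03 ]), np.float64(-1483.779607304811))
  top
  (array([520.39 , -61.386,  -0.029]), np.float64(-6474.876641809573))
low V (array([511.864, -56.309,  -0.03 ]), np.float64(-1106.2870598029272)) low U (array([520.548, -62.527,  -0.03 ]), np.float64(-1283.9894664811004)) tall B (array([517.684, -62.129,  -0.03 ]), np.float64(-2002.5035674352157)) seam (array([520.636, -46.144,  -0.03 ]), np.float64(-689.1904121232344))
```

Run:
```python
from kin import *
R=hor(-.031)
emit([(np.array([520.9,-60.8,183]),R),(np.array([520.9,-60.8,176]),R),(np.array([520.9,-60.8,173]),R)])
```

```text
[0.251, 0.004, 0.091] [0.0, 0.0, -0.0] 2 
[0.055, -0.0, 0.02] [0.0, 0.0, -0.0] 2 
[0.024, -0.0, 0.009] [0.0, 0.0, -0.0] 2 
end [520.938 -60.765 172.933] [3.141 1.221 3.11 ]
```

send_rows(offset=[[0.08, 0.001, 0.03], [0.16, 0.002, 0.06], [0.22, 0.003, 0.08], [0.251, 0.004, 0.091], [0.251, 0.004, 0.091], [0.251, 0.004, 0.091]], delta_rot=[[0, 0, 0], [0, 0, 0], [0, 0, 0], [0, 0, 0], [0, 0, 0], [0, 0, 0]])

```text
time: 22.82
tool_pos: [521.1, -60.8, 183.3]
tcp_rot: [-3.141, 1.221, 3.111]
contact_force: [0.6, 0.2, -2.2]
grip_width: 60.0
finger_force: 29.8
```

send_rows(offset=[[0.01, 0, 0.004], [0.02, 0, 0.007], [0.03, 0, 0.011], [0.043, 0, 0.016], [0.055, 0, 0.02], [0.055, 0, 0.02]], delta_rot=[[0, 0, 0], [0, 0, 0], [0, 0, 0], [0, 0, 0], [0, 0, 0], [0, 0, 0]])

```text
time: 23.58
tool_pos: [521.0, -60.8, 175.7]
tcp_rot: [3.14, 1.221, 3.109]
contact_force: [0.5, 0.1, -2.6]
grip_width: 60.1
finger_force: 29.8
```

send_rows(offset=[[0.008, 0, 0.003], [0.016, 0, 0.006], [0.024, 0, 0.009], [0.024, 0, 0.009]], delta_rot=[[0, 0, 0], [0, 0, 0], [0, 0, 0], [0, 0, 0]])

```text
time: 24.08
tool_pos: [521.2, -60.6, 173.8]
tcp_rot: [-3.141, 1.223, 3.112]
contact_force: [-3.0, 0.6, 4.8]
grip_width: 60.3
finger_force: 29.9
```

Run:
```python
from kin import *
o=get_obs();print(o["tool_pos"],o["contact_force"],o["moment"])
im=optics.capture("scene"); cv2.imwrite("pics/seat.png",cv2.resize(im[130:230,205:305,::-1],(600,600),interpolation=cv2.INTER_CUBIC))
```

```text
[521.22  -60.601 173.755] [-2.967  0.564  4.756] [0.06  0.191 0.135]
```

View pics/seat.png

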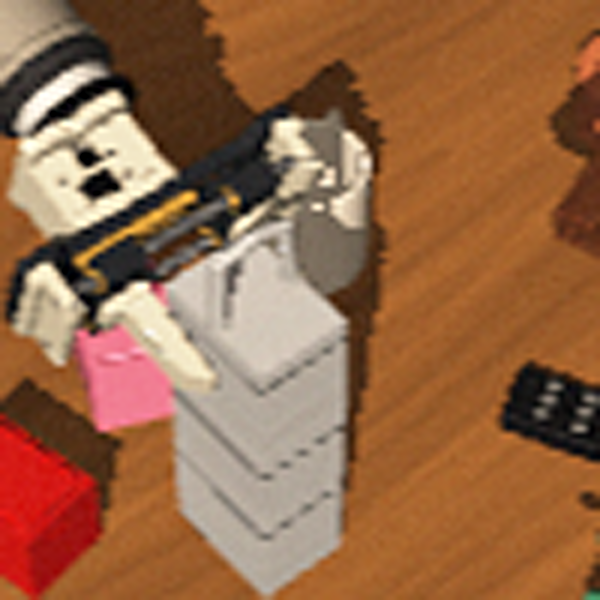

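The handle tin's seam at (265,475) is as tight as the lower one, and contact came at the height expected for a seated tin. I'll release and withdraw straight up.

Run:
```python
from kin import *
p,R=load(); 
emit([(p+[0,0,60],R),(p+[0,0,130],R)],1); 
q,e=ik(p+[0,0,130],R,get_obs()["joint_positions"]);print(q,e)
```

```text
[-0.47, 0.0, -0.171] [0.0, 0.0, 0.0] 2 
[-0.548, 0.0, -0.2] [0.0, 0.0, 0.0] 3 
end [520.993 -60.798 302.953] [3.141 1.221 3.11 ]
[-0.569  0.003  2.424  2.244  0.664  2.148] 1.4908607275413654e-09
```

send_rows(offset=[[0, 0, 0], [0, 0, 0], [0, 0, 0], [0, 0, 0]], delta_rot=[[0, 0, 0], [0, 0, 0], [0, 0, 0], [0, 0, 0]], grip=1)

```text
time: 24.62
tool_pos: [521.0, -60.9, 172.8]
tcp_rot: [3.141, 1.221, 3.11]
contact_force: [0.4, -0.6, 0.4]
grip_width: 90.9
finger_force: 0.0
```

send_rows(offset=[[-0.06, 0, -0.022], [-0.18, 0, -0.066], [-0.33, 0, -0.12], [-0.47, 0, -0.171], [-0.47, 0, -0.171]], delta_rot=[[0, 0, 0], [0, 0, 0], [0, 0, 0], [0, 0, 0], [0, 0, 0]])

```text
time: 25.25
tool_pos: [521.2, -60.9, 235.1]
tcp_rot: [-3.135, 1.225, 3.117]
contact_force: [0.4, -0.1, 0.1]
grip_width: 91.7
finger_force: 0.0
```

send_rows(offset=[[-0.18, 0, -0.066], [-0.36, 0, -0.132], [-0.548, 0, -0.2], [-0.548, 0, -0.2], [-0.548, 0, -0.2]], delta_rot=[[0, 0, 0], [0, 0, 0], [0, 0, 0], [0, 0, 0], [0, 0, 0]])

```text
time: 25.88
tool_pos: [520.7, -60.6, 301.7]
tcp_rot: [3.139, 1.219, 3.108]
contact_force: [0.0, -0.2, 0.0]
grip_width: 92.1
finger_force: 0.0
```

Run:
```python
from kin import *
o=get_obs();print(o["tool_pos"],o["contact_force"],o["dq"])
im=optics.capture("scene"); cv2.imwrite("pics/end.png",cv2.resize(im[130:230,205:305,::-1],(600,600),interpolation=cv2.INTER_CUBIC))
```

```text
[520.701 -60.625 301.682] [ 0.019 -0.218  0.007] [ 0.     0.015  0.004 -0.004 -0.005  0.008]
```

View pics/end.png

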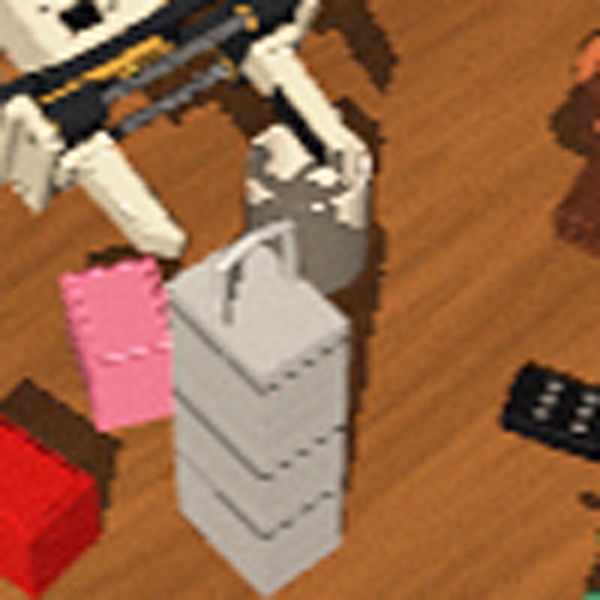

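The column stands straight with tight seams at (265,475) and (265,535) and the handle up, and the gripper is clear above it. Handing the job in.

```bash
python3 -c "
from plant import ticket
print(ticket.close_job())"
```

```text
the job is handed in; nothing more can be done
None
```

The job is handed in after about 26 s of robot time: the low tin is seated on the tall tin, and the handle tin is unhooked and nested on top, handle up, with the gripper clear above the column.

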